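# Change the tea tin: clear the way to the tea drawer and put everything back

## Task

Change the tea on the tray: move the pepper mill and the spice jar from in front of the tea drawer onto the dark bread board, pull the drawer right out, stand the red tin on the tray and put the blue tin from the tray into the bay that the red one leaves. Then shut the drawer fully and put the mill and the jar back, upright, on the very spots where each stood. Let the yellow and green tins stay in their bays and knock nothing over.

Things in the scene. Friction and masses are not known exactly. Their poses are not given: they have to be found in the camera images.
- tea_unit: pale wooden tea drawer unit with a clear top, 236 wide (y), 88 high, fixed. Origin: on the worktop under it, z up; casing x -60 to +84; the drawer comes out to its -x. When shut: front panel x -60 to -70, top at z 80; steel knob at y 0, z 46: round head 20 thick, x -84 to -102, on a thinner stem; bays 64 wide, centred at x -8 and y -68, 0, +68, floor at z 14. Mill, jar stand in the drawer's way
- tea_drawer (a joint): how far the drawer is pulled out, m: 0 shut, 0.128 right out (bays wholly in front of the casing). Knob and bays move to the unit's -x by this much. About 1.5 N of friction; stays where left. Inside, the drawer is 104 mm deep (shut: x -60 to +44 mm of the unit) with three bays side by side along y; dividers reach z 36 mm, side and back walls z 48 mm
- tin_red: red tea tin, a closed upright cylinder 46 mm in diameter and 58 mm high, 90 g; at the start in one of the drawer's bays, seen through the clear top. Origin: centre of its underside, z up
- tin_blue: blue tea tin, the same size; at the start standing on the tray. Origin: centre of its underside, z up
- tin_yellow: yellow tea tin, the same size, in a bay of the drawer; it stays there. Origin: centre of its underside, z up
- tin_green: green tea tin, the same size, in a bay of the drawer; it stays there. Origin: centre of its underside, z up
- pepper_mill: wooden pepper mill, 58 mm in diameter at the foot, 170 mm high, 0.18 kg; its ball-shaped head is 49 mm wide and is best gripped at z = 142 mm. Stands in front of the drawer. Origin: centre of its underside, z up
- spice_jar: spice jar of glass with a black cap, 41 mm in diameter, 105 mm high, 0.11 kg; the cap (40 mm wide) spans z = 84 to 105 mm. Stands in front of the drawer. Origin: centre of its underside, z up
- tray: wooden tea tray, 170 (x) x 230 (y) mm, fixed. Origin: centre of underside, z up. Inside 154 x 214 mm, floor at z 10, rim to z 24, brass handles on its short ends to z 34. A white saucer (112 mm across, 16 mm high, fixed) at x 12, y 45 and a teaspoon at x -60, y 40 fill the +y half; in the -y half the blue tin starts near x -37, y -55, so the place at x 40, y -55 is free
- board: dark wooden bread board, 150 mm (its x) by 190 mm (its y), 16 mm thick, fixed, empty, with a small hanging hole in one corner; origin: centre of its underside, z up
Mind the look-alikes: they are no part of the job. What is meant by the tin_blue is not purple, and is the smaller of those in its own colour.

How it is judged (in metres and radians):
On the way, in this order (a step that is already met when the one before it is completed fails the run):
1. the mill and the jar both stand released on the bread board (x of pepper_mill in the frame of board between -0.075 and 0.075 m and y of pepper_mill in the frame of board between -0.095 and 0.095 m and z of pepper_mill in the frame of board between 0.01 and 0.022 m and linear speed of each of pepper_mill, spice_jar below 0.02 m/s and angle between each of pepper_mill, spice_jar's own z axis and vertical below 0.08 rad and contact force between the fingers and pepper_mill below 0.3 N and x of spice_jar in the frame of board between -0.075 and 0.075 m and y of spice_jar in the frame of board between -0.095 and 0.095 m and z of spice_jar in the frame of board between 0.01 and 0.022 m and contact force between the fingers and spice_jar below 0.3 N), for 0.2 s.
2. the drawer is pulled out, more than 110 mm, with the mill and the jar still on the board (value of joint tea_drawer above 0.11 m and x of pepper_mill in the frame of board between -0.075 and 0.075 m and y of pepper_mill in the frame of board between -0.095 and 0.095 m and x of spice_jar in the frame of board between -0.075 and 0.075 m and y of spice_jar in the frame of board between -0.095 and 0.095 m), for 0.2 s.
3. the red tin stands on the tray, the blue, yellow and green tins stand one in each bay, and the drawer is shut (x of tin_red in the frame of tray between -0.06 and 0.06 m and y of tin_red in the frame of tray between -0.09 and 0.09 m and z of tin_red in the frame of tray between 0.004 and 0.016 m and linear speed of each of tin_red, tin_blue below 0.02 m/s and angle between each of tin_red, tin_blue's own z axis and vertical below 0.08 rad and contact force between the fingers and tin_red below 0.3 N and ((y of tin_yellow in the frame of tea_unit between -0.084 and -0.052 m and x of tin_yellow in the frame of tea_unit between -0.053 and 0.037 m and z of tin_yellow in the frame of tea_unit between 0.008 and 0.02 m and angle between tin_yellow's own z axis and vertical below 0.08 rad) or (y of tin_green in the frame of tea_unit between -0.084 and -0.052 m and x of tin_green in the frame of tea_unit between -0.053 and 0.037 m and z of tin_green in the frame of tea_unit between 0.008 and 0.02 m and angle between tin_green's own z axis and vertical below 0.08 rad) or (y of tin_blue in the frame of tea_unit between -0.084 and -0.052 m and x of tin_blue in the frame of tea_unit between -0.053 and 0.037 m and z of tin_blue in the frame of tea_unit between 0.008 and 0.02 m and angle between tin_blue's own z axis and vertical below 0.08 rad)) and ((y of tin_yellow in the frame of tea_unit between -0.016 and 0.016 m and x of tin_yellow in the frame of tea_unit between -0.053 and 0.037 m and z of tin_yellow in the frame of tea_unit between 0.008 and 0.02 m and angle between tin_yellow's own z axis and vertical below 0.08 rad) or (y of tin_green in the frame of tea_unit between -0.016 and 0.016 m and x of tin_green in the frame of tea_unit between -0.053 and 0.037 m and z of tin_green in the frame of tea_unit between 0.008 and 0.02 m and angle between tin_green's own z axis and vertical below 0.08 rad) or (y of tin_blue in the frame of tea_unit between -0.016 and 0.016 m and x of tin_blue in the frame of tea_unit between -0.053 and 0.037 m and z of tin_blue in the frame of tea_unit between 0.008 and 0.02 m and angle between tin_blue's own z axis and vertical below 0.08 rad)) and ((y of tin_yellow in the frame of tea_unit between 0.052 and 0.084 m and x of tin_yellow in the frame of tea_unit between -0.053 and 0.037 m and z of tin_yellow in the frame of tea_unit between 0.008 and 0.02 m and angle between tin_yellow's own z axis and vertical below 0.08 rad) or (y of tin_green in the frame of tea_unit between 0.052 and 0.084 m and x of tin_green in the frame of tea_unit between -0.053 and 0.037 m and z of tin_green in the frame of tea_unit between 0.008 and 0.02 m and angle between tin_green's own z axis and vertical below 0.08 rad) or (y of tin_blue in the frame of tea_unit between 0.052 and 0.084 m and x of tin_blue in the frame of tea_unit between -0.053 and 0.037 m and z of tin_blue in the frame of tea_unit between 0.008 and 0.02 m and angle between tin_blue's own z axis and vertical below 0.08 rad)) and value of joint tea_drawer below 0.006 m and contact force between the fingers and tin_blue below 0.3 N), for 0.2 s.
At the end, for the whole second after the job is handed in: Red tin upright on the tray (within 60 mm of its middle in x, 90 mm in y); blue, yellow and green tins upright, one in each bay; drawer shut to 6 mm; mill and jar upright, each within 15 mm of where it stood at the start; all at rest and released (all of step 3 and distance of each of pepper_mill, spice_jar from where it was at the start of the episode below 0.015 m and linear speed of each of pepper_mill, spice_jar below 0.02 m/s and angle between each of pepper_mill, spice_jar's own z axis and vertical below 0.08 rad and contact force between the fingers and pepper_mill below 0.3 N and contact force between the fingers and spice_jar below 0.3 N); the robot touches nothing.
It fails at once if the mill, the jar or a tin is knocked over (tips by more than 0.5 rad) (angle between any of pepper_mill, spice_jar, tin_red, tin_yellow, tin_green, tin_blue's own z axis and vertical above 0.5 rad).
It fails at once if the yellow or the green tin is lifted out of its bay (more than 25 mm) (z of any of tin_yellow, tin_green in the frame of tea_unit above 0.039 m).
It also fails if it takes over 144 s, if anything falls off the work surface, if the arm or the gripper's body presses on something with over 40 N, if the wrist force passes 120 N, or if a joint passes its speed limit or range.

## Robot

A 6-joint arm with a two-finger parallel gripper is mounted at the origin on a cart in front of the work surface, level with it; the furniture and walls round the work are solid. World frame = base frame: x ahead of the robot, y to its left, z up, the work surface at z = 0. Lengths are in m, angles in degrees, forces in N, time in s.
With the tool pointing down it reaches from about 0.3 to 0.875 m from the base axis. Payload 6.4 kg.
Tool frame: the origin (TCP) lies on the centre line of the jaws, within the pads' length; the fingertips stand 17 mm ahead of it and the grasp point (between the pads) lies 2 mm behind it (r.finger_overhang is the distance from the TCP to the fingertips, in m); z points along the fingers, y is the line along which they close (so a half turn about z gives the same grasp; the last joint's range is limited). The gripper opens to 88 mm and grips with 3 to 60 N. Pads are 18 mm wide; open, the fingers measure 123 mm over their backs; the gripper's body (75 mm by 187 mm) begins 45 mm behind the grasp point.
Start: joints at [-83.325, 10.359, 92.074, -0, 77.567, -11.82], TCP at [0.182, -0.545, 0.256] pointing down, gripper open.
Joint ranges: [-171.53, 171.53], [-51.25, 118.39], [17.06, 147.69], [-65.23, 245.23], [0, 150.52], [-178.68, 178.68]. Speed limits (degrees/s): [147.25, 147.25, 172.46, 180, 180, 180].

## Interface

Orientations are given as a 3x3 rotation matrix whose columns are the frame's x, y, z axes.
In Python, from station import r gives the robot as it stands. The module is installed in compiled form; this text tells all that it offers.
- The arm moves only by the tool send_rows, never from a script. Its argument "rows" is a list of rows, each an object of numbers: "x", "y", "z": the shift along the tool's x, y, z each as a share of 0.03 m, from -1 to 1; "yaw": the turn about the tool's z as a share of 4 degrees, from -1 to 1. A call has 1 to 10 rows; each row shifts and turns the commanded pose from where the row before left it, along the tool's axes as they then stand; what a row does not reach is not made up. A row lasts 1/12 s, in which the tool goes at most 41.7 mm and 7.16 degrees, less where a joint would pass 70% of its speed; a pose out of reach is approached as far as the arm can. A call with a number of a shift or a turn outside -1 to 1 is refused whole. A call with a gripper value outside its range is refused whole. "claw" is the closure, from 0 (fully open) to 1 (shut), set as the call begins (left out, the last holds). The fingers move at their own pace and stop on an object; the grip force is fixed at half the most. Time passes only in rows, so rows that do not move let the fingers close. It gives the time, the measured TCP pose, the force, the opening and the grip force at its end, in the units of the state.
- r.read_state(): the state, without advancing time (a new reading comes with each control period).
- r.read_camera(name): name is "side" or "top" or "wrist"; returns (picture, depth): 480x640x3 uint8, red, green, blue; 480x640 float32, m along the optical axis (not along the pixel's ray), 0 where there is no reading.
- r.get_calibration(name): a dict with "camera_matrix" (3x3 intrinsics, pixels), "R" (3x3) and "t" (3): a world point X has camera coordinates R X + t; the wrist camera has in their place "tool_from_camera" (4x4, takes a point from camera to tool coordinates, whose origin is the TCP and whose axes are the flange's). Camera axes: x right, y down, z forward; pixel columns grow to the right and rows downward; lengths in m; the calibration is good to about 2 mm. A picture is of the moment at which its call begins: read the wrist's pose just before it. get_calibration takes no time and is no camera call.
- r.job_done(): hands the job in; it is judged then, once.
The state is a dict: "time_s": time; "joint_positions": joint angles; "qvel": joint speeds; "joint_efforts": joint torques, N m; "tcp_pos": TCP position; "eef_rot": TCP orientation; "contact_force": force on the tool from outside, world axes, zero at the start; "wrist_torque": the same for the moment, N m; "gripper_width": opening from 0.0 (shut) to 1.0 (fully open); "grasp_force": force on a finger pad.
Only numpy, scipy, OpenCV 4.12 (cv2) and the standard library are available. Lean on these libraries where they do the work, as an engineer would, in place of code of your own. Each camera call takes 0.05 s, during which the arm holds its last target. There are 200 camera calls.

## Working session

There is one attempt and no reset: what is moved stays moved. The work goes in short steps, Python scripts to look and compute and a tool call to move; the robot and the scene stay as the last step left them, time stands still between calls to the robot, and variables do not carry over. Pictures are saved under pics/ and viewed, at most 14 in all, crops included, and the job is handed in when it is done.

Besides the shell and the picture viewer there is one more tool, called as name([rows], argument=value, ...), one row to a line, values as JSON. send_rows: Moves the arm, as the interface text tells. Its arguments: {"type":"object","properties":{"rows":{"type":"array","items":{"type":"object","properties":{"x":{"type":"number"},"y":{"type":"number"},"z":{"type":"number"},"yaw":{"type":"number"}}}},"claw":{"type":"number"}},"required":["rows"]}

```bash
mkdir -p pics
python3 - <<'E'
from station import r
import cv2,numpy as np
s=r.read_state();print(s)
for n in("top","side"):
    p,d=r.read_camera(n);cv2.imwrite(f"pics/{n}0.png",p[:,:,::-1]);np.savez(f"{n}0.npz",p=p,d=d);print(n,r.get_calibration(n),(d>0).mean())
print(r.get_calibration("wrist"))
E
```

```text
{'time_s': 0.0, 'joint_positions': array([-8.33238248e+01,  1.04000060e+01,  9.21287278e+01,  1.22758733e-04,
        7.75665625e+01, -1.18207304e+01]), 'qvel': array([ 0.03376573,  0.02222226, -0.0899367 , -0.04940748, -0.07665026,
       -0.1182566 ]), 'joint_efforts': array([ 3.42529365e-04, -4.33858216e+01, -3.41850507e+01,  7.02419411e-02,
        3.84484953e-02, -1.18360713e-04]), 'tcp_pos': array([ 0.18237526, -0.54480645,  0.25485333]), 'eef_rot': array([[ 9.48340971e-01,  3.17252843e-01, -1.91285827e-04],
       [ 3.17252716e-01, -9.48339593e-01,  1.65219984e-03],
       [ 3.42761173e-04, -1.62753475e-03, -9.99998617e-01]]), 'contact_force': array([ 0.20226451,  0.18276348, -0.44007743]), 'wrist_torque': array([0.06771641, 0.03203157, 0.06817331]), 'grasp_force': 0.0, 'gripper_width': 1.0012745753567116}
top {'camera_matrix': array([[453.24242043,   0.        , 321.8239478 ],
       [  0.        , 453.24242043, 245.80951173],
       [  0.        ,   0.        ,   1.        ]]), 'R': array([[ 0.00643136, -0.99996305, -0.00570401],
       [-0.99881085, -0.00614807, -0.04836412
[... 357 characters left out ...]
      [-0.08471669,  0.46488358, -0.88130944],
       [ 0.14953046, -0.86854102, -0.4725221 ]]), 't': array([0.54150762, 0.10973118, 1.12206678])} 0.9960514322916667
{'camera_matrix': array([[358.7920544 ,   0.        , 316.00715217],
       [  0.        , 358.7920544 , 236.6840686 ],
       [  0.        ,   0.        ,   1.        ]]), 'tool_from_camera': array([[ 5.18888330e-05, -9.62632558e-01, -2.70810922e-01,
         6.89011566e-02],
       [ 9.99998711e-01,  4.84615330e-04, -1.53102292e-03,
        -2.84920071e-04],
       [ 1.60505164e-03, -2.70810493e-01,  9.62631342e-01,
        -1.28455551e-01],
       [ 0.00000000e+00,  0.00000000e+00,  0.00000000e+00,
         1.00000000e+00]])}
```

View pics/top0.png

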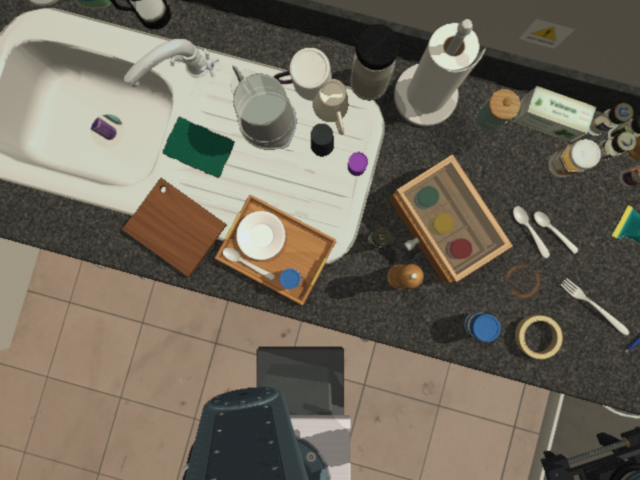

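View pics/side0.png

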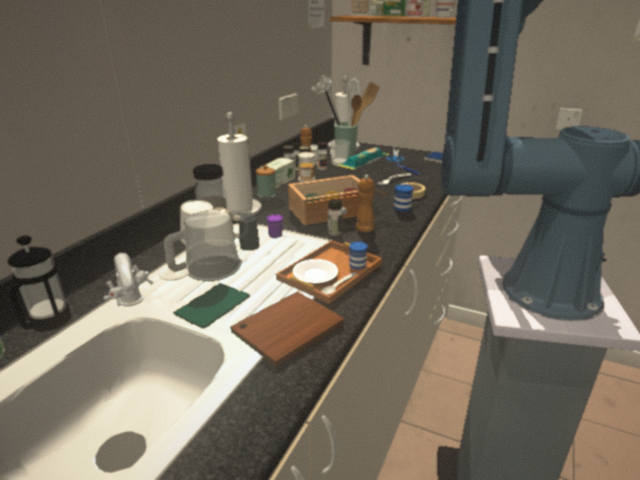

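The top view shows the unit in the right-centre, with its knob at (411,243), the jar at (380,238) and the mill at (405,274). The tray is centred near (276,250) and the board near (175,228).

Candidates for blue: (290,279) on the tray, small; (485,328), larger and off the tray; and purple at (358,163). The one at (290,279) fits because it is the smaller blue and stands on the tray. I'll confirm with a crop.

```bash
cat > h.py <<'E'
from station import r
import cv2,numpy as np
def ray(cam,uv,z):
    c=r.get_calibration(cam);K,R,t=c["camera_matrix"],c["R"],c["t"]
    o=-R.T@t;uv=np.atleast_2d(uv).astype(float)
    d=np.c_[uv,np.ones(len(uv))]@np.linalg.inv(K).T@R
    return o+d*((z-o[2])/d[:,2])[:,None]
def cloud(cam,d):
    c=r.get_calibration(cam);K,R,t=c["camera_matrix"],c["R"],c["t"]
    v,u=np.mgrid[:480,:640];P=np.stack([(u-K[0,2])/K[0,0]*d,(v-K[1,2])/K[1,1]*d,d],-1)
    return (P-t)@R
def proj(cam,X):
    c=r.get_calibration(cam);p=(c["R"]@np.asarray(X)+c["t"])@c["camera_matrix"].T;return p[:2]/p[2]
E
python3 - <<'E'
from h import *
p=np.load("top0.npz")["p"]
c=p[140:345,230:520];cv2.imwrite("pics/crop.png",cv2.resize(c,None,fx=2.75,fy=2.75,interpolation=cv2.INTER_CUBIC)[:,:,::-1])
C=cloud("top",np.load("top0.npz")["d"])
for n,u,v in [("bluetin",290,278),("bigblue",485,327),("red",460,248),("yel",444,224),("grn",428,196),("mill",411,276),("jar",378,238),("knob",411,243),("board",175,228),("trayfloor",258,272)]: print(n,C[v,u].round(3))
for z,n,pts in [(.088,"unit",[(453,157),(395,192),(511,243),(452,280)]),(.016,"board",[(161,179),(225,227),(190,276),(123,229)]),(.024,"tray",[(250,197),(335,240),(305,303),(216,256)])]:
    print(n,ray("top",pts,z)[:,:2].round(3).tolist())
E
```

```text
bluetin [ 0.474 -0.023  0.067]
bigblue [ 0.371 -0.448  0.07 ]
red [ 0.541 -0.391  0.085]
yel [ 0.593 -0.357  0.085]
grn [ 0.653 -0.321  0.089]
mill [ 0.482 -0.269  0.168]
jar [ 0.561 -0.211  0.104]
knob [ 0.553 -0.291  0.053]
board [0.587 0.249 0.019]
trayfloor [0.486 0.056 0.013]
unit [[0.739, -0.376], [0.662, -0.25], [0.553, -0.499], [0.472, -0.372]]
board [[0.702, 0.285], [0.59, 0.133], [0.476, 0.212], [0.584, 0.371]]
tray [[0.659, 0.075], [0.561, -0.122], [0.416, -0.054], [0.522, 0.151]]
```

View pics/crop.png

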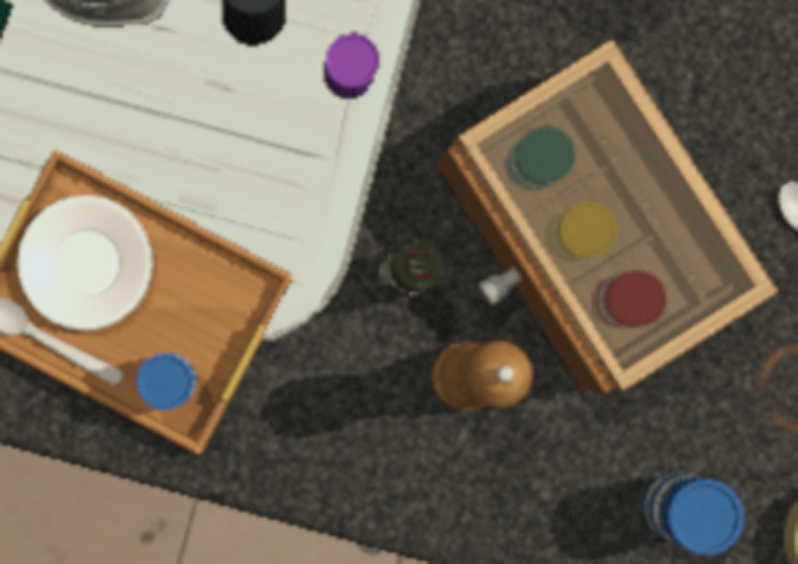

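The crop confirms the choice: small blue tin at crop (165,380) on the tray, big blue decoy at (705,515). Red is in the lower bay at (635,298). The jar is the dark glass at (413,267), the mill at (500,373) and the knob at (490,290). Next is precise measuring.

```bash
cat > m.py <<'E'
from h import *
def masks(p):
    hsv=cv2.cvtColor(p,cv2.COLOR_RGB2HSV);H,S,V=cv2.split(hsv)
    return {"blue":(H>98)&(H<118)&(S>120)&(V>60),"red":((H<6)|(H>172))&(S>120)&(V>60),"yel":(H>20)&(H<32)&(S>130)&(V>60),"grn":(H>65)&(H<95)&(S>60)}
E
python3 - <<'E'
from m import *
z=np.load("top0.npz");p,d=z["p"],z["d"];C=cloud("top",d);M=masks(p)
def biggest(m,box):
    mm=np.zeros((480,640),np.uint8);x0,y0,x1,y1=box;mm[y0:y1,x0:x1]=m[y0:y1,x0:x1]
    return max(cv2.findContours(mm,0,cv2.CHAIN_APPROX_NONE)[0],key=cv2.contourArea)
for n,box,h in [("blue",(270,260,310,300),.068),("red",(440,230,480,265),.072),("yel",(430,205,460,240),.072),("grn",(410,180,445,215),.072)]:
    c=biggest(M[n],box);(u,v),rad=cv2.minEnclosingCircle(c);e=cv2.fitEllipse(c)
    print(n,(u,v),rad,e[0],e[1],ray("top",e[0],h).round(4))
def rect(m,box,pl):
    c=biggest(m,box)[:,0];P=ray("top",c,pl)[:,:2] 
    rc=cv2.minAreaRect((P*1000).astype(np.float32));print(rc, cv2.boxPoints(rc).round().tolist(),cv2.contourArea(c))
Z=C[...,2]
print("unit");rect((Z>.078)&(Z<.098),(385,150,520,290),.088)
hsv=cv2.cvtColor(p,cv2.COLOR_RGB2HSV)
br=(hsv[...,0]<16)&(hsv[...,1]>110)&(hsv[...,2]>50)
print("board");rect(br,(115,172,228,285),.016)
print("tray");rect(br|((Z>.014)&(Z<.04)&(hsv[...,1]>80)),(205,185,345,310),.024)
for n,b,lo,hi in [("mill",(370,250,435,300),.125,.165),("jar",(360,220,400,258),.08,.115),("knob",(395,230,425,260),.03,.07)]:
    x0,y0,x1,y1=b;Q=C[y0:y1,x0:x1].reshape(-1,3);Q=Q[(Q[:,2]>lo)&(Q[:,2]<hi)];print(n,len(Q),Q.mean(0).round(4),Q.min(0).round(3),Q.max(0).round(3))
z=np.load("side0.npz");C=cloud("side",z["d"])
for n,b,lo,hi in [("mill",(345,165,385,240),.12,.165),("jar",(320,190,350,240),.086,.115)]:
    x0,y0,x1,y1=b;Q=C[y0:y1,x0:x1].reshape(-1,3);Q=Q[(Q[:,2]>lo)&(Q[:,2]<hi)&(Q[:,1]<-.1)];print(n,len(Q),Q.mean(0).round(4),Q.min(0).round(3),Q.max(0).round(3))
E
```

```text
blue (289.5983581542969, 278.46722412109375) 9.720083236694336 (289.54229736328125, 278.37396240234375) (17.907140731811523, 18.962820053100586) [[ 0.4731 -0.0218  0.068 ]]
red (461.19232177734375, 247.73077392578125) 10.338300704956055 (461.160888671875, 248.1471710205078) (18.86494255065918, 19.98662757873535) [[ 0.5417 -0.3971  0.072 ]]
yel (443.2938232421875, 223.60824584960938) 10.74467658996582 (443.21051025390625, 223.28057861328125) (19.60220718383789, 20.596399307250977) [[ 0.596  -0.3582  0.072 ]]
grn (427.7025451660156, 195.92405700683594) 9.7465238571167 (427.770263671875, 196.2251739501953) (16.996440887451172, 18.710128784179688) [[ 0.6556 -0.3247  0.072 ]]
unit
((607.6408081054688, -375.89227294921875), (235.58445739746094, 145.30416870117188), 32.69037628173828) [[469.0, -378.0], [548.0, -501.0], [746.0, -373.0], [668.0, -251.0]] 7109.0
board
((589.4059448242188, 252.39501953125), (194.78919982910156, 150.6296844482422), 55.047725677490234) [[472.0, 216.0], [595.0, 129.0], [707.0, 289.0], [583.0, 375.0]] 5176.5
tray
((538.8414916992188, 15.4005126953125), (232.75791931152344, 170.7418670654297), 62.47411346435547) [[409.0, -48.0], [561.0, -127.0], [668.0, 79.0], [517.0, 158.0]] 7250.0
mill 452 [ 0.4825 -0.27    0.1513] [ 0.459 -0.297  0.125] [ 0.506 -0.248  0.165]
jar 303 [ 0.565  -0.2173  0.104 ] [ 0.546 -0.237  0.083] [ 0.584 -0.198  0.11 ]
knob 184 [ 0.5563 -0.2977  0.0512] [ 0.534 -0.325  0.03 ] [ 0.584 -0.276  0.07 ]
mill 233 [ 0.4803 -0.2587  0.1414] [ 0.457 -0.284  0.12 ] [ 0.505 -0.244  0.164]
jar 272 [ 0.5769 -0.2667  0.0934] [ 0.539 -0.358  0.086] [ 0.633 -0.195  0.107]
```

```bash
cat > plan.py <<'E'
import sys
from h import *
# usage: plan.py x y z phi : total shares along tool axes from present pose; yaw shares
x,y,z,phi=map(float,sys.argv[1:5]);s=r.read_state();R=s["eef_rot"];d=R.T@(np.array([x,y,z])-s["tcp_pos"])/.03
f=np.degrees(np.arctan2(R[1,0],R[0,0]));e=(f-phi+180)%360-180
print("shares",d.round(2),"phi",f.round(2),"yaw",round(e/4,2),"j",s["joint_positions"].round(0))
E
echo ok
```

```text
ok
```

send_rows([
  {"yaw": -0.89},
  {"yaw": -0.89},
  {"yaw": -0.89},
  {"yaw": -0.89},
  {},
], claw=0)

```text
$.rows[0]: bad value
```

```bash
python3 plan.py .482 -.271 .25 32.7
```

```text
shares [12.37 -5.49  0.18] phi 18.5 yaw -3.55 j [-83.  10.  92.  -0.  78. -12.]
```

send_rows([
  {"x": 0,"y": 0,"z": 0,"yaw": -0.89},
  {"x": 0,"y": 0,"z": 0,"yaw": -0.89},
  {"x": 0,"y": 0,"z": 0,"yaw": -0.89},
  {"x": 0,"y": 0,"z": 0,"yaw": -0.89},
  {"x": 0,"y": 0,"z": 0,"yaw": 0},
], claw=0)

```text
time_s: 0.52
tcp_pos: [0.1824, -0.545, 0.2552]
eef_rot: [[0.84, 0.543, -0.0], [0.543, -0.84, 0.001], [0.0, -0.001, -1.0]]
contact_force: [0.8, 0.2, -0.5]
gripper_width: 0.997
grasp_force: 0.0
```

```bash
python3 plan.py .482 -.271 .25 32.7
```

```text
shares [13.35 -2.25  0.18] phi 32.86 yaw 0.04 j [-83.  10.  92.  -0.  78. -26.]
```

send_rows([
  {"x": 0.84,"y": -0.14,"z": 0,"yaw": 0},
  {"x": 0.84,"y": -0.14,"z": 0,"yaw": 0},
  {"x": 0.84,"y": -0.14,"z": 0,"yaw": 0},
  {"x": 0.84,"y": -0.14,"z": 0,"yaw": 0},
  {"x": 0.84,"y": -0.14,"z": 0,"yaw": 0},
  {"x": 0.84,"y": -0.14,"z": 0,"yaw": 0},
  {"x": 0.84,"y": -0.14,"z": 0,"yaw": 0},
  {"x": 0.84,"y": -0.14,"z": 0,"yaw": 0},
])

```text
time_s: 1.18
tcp_pos: [0.3345, -0.407, 0.2555]
eef_rot: [[0.842, 0.539, -0.0], [0.539, -0.842, 0.0], [0.0, -0.0, -1.0]]
contact_force: [-1.0, -0.3, 0.2]
gripper_width: 0.998
grasp_force: 0.0
```

send_rows([
  {"x": 0.84,"y": -0.14,"z": 0,"yaw": 0},
  {"x": 0.84,"y": -0.14,"z": 0,"yaw": 0},
  {"x": 0.84,"y": -0.14,"z": 0,"yaw": 0},
  {"x": 0.84,"y": -0.14,"z": 0,"yaw": 0},
  {"x": 0.84,"y": -0.14,"z": 0,"yaw": 0},
  {"x": 0.84,"y": -0.14,"z": 0,"yaw": 0},
  {"x": 0.84,"y": -0.14,"z": 0,"yaw": 0},
  {"x": 0.84,"y": -0.14,"z": 0,"yaw": 0},
  {"x": 0,"y": 0,"z": 0,"yaw": 0},
  {"x": 0,"y": 0,"z": 0,"yaw": 0},
])

```text
time_s: 2.02
tcp_pos: [0.4856, -0.2698, 0.2553]
eef_rot: [[0.841, 0.542, -0.001], [0.542, -0.841, 0.0], [-0.0, -0.001, -1.0]]
contact_force: [-0.3, -0.4, -1.6]
gripper_width: 1.003
grasp_force: 0.0
```

```bash
python3 plan.py .482 -.271 .14 32.7
python3 - <<'E'
from h import *
p,d=r.read_camera("wrist");cv2.imwrite("pics/w1.png",p[:,:,::-1])
E
```

```text
shares [-0.12 -0.03  3.84] phi 32.8 yaw 0.02 j [-41.   8.  95.  -0.  77.  16.]
```

View pics/w1.png

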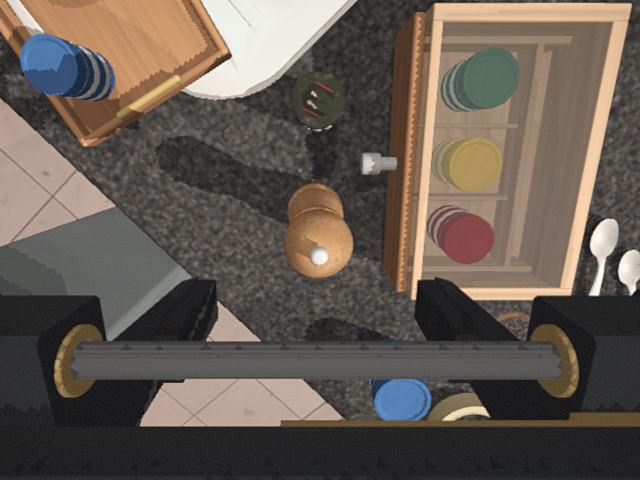

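The wrist view shows the mill head at (319,245), which works out to about 0 mm off the TCP. The jar is at (318,100) and the knob at (375,163). I'll descend and grip.

send_rows([
  {"x": -0.1,"y": 0,"z": 0.64,"yaw": 0},
  {"x": 0,"y": 0,"z": 0.64,"yaw": 0},
  {"x": 0,"y": 0,"z": 0.64,"yaw": 0},
  {"x": 0,"y": 0,"z": 0.64,"yaw": 0},
  {"x": 0,"y": 0,"z": 0.64,"yaw": 0},
  {"x": 0,"y": 0,"z": 0.64,"yaw": 0},
  {"x": 0,"y": 0,"z": 0,"yaw": 0},
  {"x": 0,"y": 0,"z": 0,"yaw": 0},
])

```text
time_s: 2.73
tcp_pos: [0.4814, -0.2728, 0.1398]
eef_rot: [[0.842, 0.539, -0.002], [0.539, -0.842, 0.002], [-0.001, -0.003, -1.0]]
contact_force: [-0.1, -0.2, 0.8]
gripper_width: 1.002
grasp_force: 0.0
```

send_rows([
  {"x": 0,"y": 0,"z": 0,"yaw": 0},
  {"x": 0,"y": 0,"z": 0,"yaw": 0},
  {"x": 0,"y": 0,"z": 0,"yaw": 0},
  {"x": 0,"y": 0,"z": 0,"yaw": 0},
  {"x": 0,"y": 0,"z": 0,"yaw": 0},
  {"x": 0,"y": 0,"z": 0,"yaw": 0},
  {"x": 0,"y": 0,"z": 0,"yaw": 0},
  {"x": 0,"y": 0,"z": 0,"yaw": 0},
], claw=1)

```text
time_s: 3.4
tcp_pos: [0.4829, -0.2724, 0.1409]
eef_rot: [[0.841, 0.541, 0.0], [0.541, -0.841, -0.0], [0.0, 0.0, -1.0]]
contact_force: [0.0, -0.3, 2.3]
gripper_width: 0.534
grasp_force: 29.6
```

```bash
python3 plan.py .563 .215 .26 32.7
```

```text
shares [ 11.03 -12.22  -3.98] phi 32.74 yaw 0.01 j [-42.  15. 100.  -0.  64.  16.]
```

send_rows([
  {"x": 0,"y": 0,"z": -0.3,"yaw": 0},
  {"x": 0,"y": 0,"z": -0.7,"yaw": 0},
  {"x": 0,"y": 0,"z": -0.8,"yaw": 0},
  {"x": 0,"y": 0,"z": -0.8,"yaw": 0},
  {"x": 0,"y": 0,"z": -0.8,"yaw": 0},
  {"x": 0.2,"y": -0.22,"z": 0,"yaw": 0},
  {"x": 0.4,"y": -0.44,"z": 0,"yaw": 0},
  {"x": 0.6,"y": -0.66,"z": 0,"yaw": 0},
  {"x": 0.7,"y": -0.78,"z": 0,"yaw": 0},
  {"x": 0.7,"y": -0.78,"z": 0,"yaw": 0},
])

```text
time_s: 4.23
tcp_pos: [0.5009, -0.1558, 0.2413]
eef_rot: [[0.842, 0.54, -0.002], [0.54, -0.842, 0.001], [-0.001, -0.002, -1.0]]
contact_force: [0.6, -0.1, -1.8]
gripper_width: 0.536
grasp_force: 29.7
```

send_rows([
  {"x": 0.7,"y": -0.78,"z": 0,"yaw": 0},
  {"x": 0.7,"y": -0.78,"z": 0,"yaw": 0},
  {"x": 0.7,"y": -0.78,"z": 0,"yaw": 0},
  {"x": 0.7,"y": -0.78,"z": 0,"yaw": 0},
  {"x": 0.7,"y": -0.78,"z": 0,"yaw": 0},
  {"x": 0.7,"y": -0.78,"z": 0,"yaw": 0},
  {"x": 0.7,"y": -0.78,"z": 0,"yaw": 0},
  {"x": 0.7,"y": -0.78,"z": 0,"yaw": 0},
  {"x": 0.7,"y": -0.78,"z": 0,"yaw": 0},
  {"x": 0.7,"y": -0.78,"z": 0,"yaw": 0},
])

```text
time_s: 5.07
tcp_pos: [0.5507, 0.1549, 0.2413]
eef_rot: [[0.841, 0.541, -0.002], [0.541, -0.841, 0.0], [-0.002, -0.001, -1.0]]
contact_force: [0.8, -1.1, -1.7]
gripper_width: 0.535
grasp_force: 29.7
```

send_rows([
  {"x": 0.6,"y": -0.66,"z": 0,"yaw": 0},
  {"x": 0.4,"y": -0.44,"z": 0,"yaw": 0},
  {"x": 0.2,"y": -0.22,"z": 0,"yaw": 0},
  {"x": 0,"y": 0,"z": 0,"yaw": 0},
  {"x": 0,"y": 0,"z": 0,"yaw": 0},
])

```text
time_s: 5.48
tcp_pos: [0.5599, 0.2055, 0.2416]
eef_rot: [[0.841, 0.541, -0.002], [0.541, -0.841, -0.001], [-0.002, -0.0, -1.0]]
contact_force: [-0.8, -0.6, -1.9]
gripper_width: 0.537
grasp_force: 29.7
```

```bash
python3 plan.py .563 .215 .157 32.7
```

```text
shares [ 0.26 -0.21  2.82] phi 32.78 yaw 0.02 j [ 9. 14. 90. -0. 77. 66.]
```

send_rows([
  {"x": 0.26,"y": -0.2,"z": 0.5,"yaw": 0},
  {"x": 0,"y": 0,"z": 0.7,"yaw": 0},
  {"x": 0,"y": 0,"z": 0.6,"yaw": 0},
  {"x": 0,"y": 0,"z": 0.4,"yaw": 0},
  {"x": 0,"y": 0,"z": 0.3,"yaw": 0},
  {"x": 0,"y": 0,"z": 0.15,"yaw": 0},
  {"x": 0,"y": 0,"z": 0.12,"yaw": 0},
  {"x": 0,"y": 0,"z": 0,"yaw": 0},
  {"x": 0,"y": 0,"z": 0,"yaw": 0},
])

```text
time_s: 6.23
tcp_pos: [0.5644, 0.2148, 0.1602]
eef_rot: [[0.841, 0.541, 0.001], [0.541, -0.841, 0.0], [0.001, 0.001, -1.0]]
contact_force: [-0.2, 0.0, -1.4]
gripper_width: 0.534
grasp_force: 29.8
```

send_rows([
  {"x": 0,"y": 0,"z": 0.06,"yaw": 0},
  {"x": 0,"y": 0,"z": 0.04,"yaw": 0},
  {"x": 0,"y": 0,"z": 0,"yaw": 0},
  {"x": 0,"y": 0,"z": 0,"yaw": 0},
])

```text
time_s: 6.57
tcp_pos: [0.5655, 0.2153, 0.1588]
eef_rot: [[0.841, 0.541, 0.004], [0.541, -0.841, 0.001], [0.004, 0.002, -1.0]]
contact_force: [-0.6, 0.3, 6.4]
gripper_width: 0.537
grasp_force: 29.8
```

send_rows([
  {"x": 0,"y": 0,"z": 0,"yaw": 0},
  {"x": 0,"y": 0,"z": 0,"yaw": 0},
  {"x": 0,"y": 0,"z": 0,"yaw": 0},
  {"x": 0,"y": 0,"z": 0,"yaw": 0},
  {"x": 0,"y": 0,"z": 0,"yaw": 0},
  {"x": 0,"y": 0,"z": 0,"yaw": 0},
], claw=0)

```text
time_s: 7.07
tcp_pos: [0.5638, 0.2149, 0.1562]
eef_rot: [[0.841, 0.541, -0.0], [0.541, -0.841, -0.0], [-0.0, -0.0, -1.0]]
contact_force: [-0.1, 0.4, 0.3]
gripper_width: 0.966
grasp_force: 0.0
```

```bash
python3 plan.py .565 -.2175 .24 32.7
```

```text
shares [-7.76 12.15 -2.79] phi 32.74 yaw 0.01 j [10. 20. 93.  0. 68. 67.]
```

send_rows([
  {"x": 0,"y": 0,"z": -0.7,"yaw": 0},
  {"x": 0,"y": 0,"z": -0.7,"yaw": 0},
  {"x": 0,"y": 0,"z": -0.7,"yaw": 0},
  {"x": 0,"y": 0,"z": -0.7,"yaw": 0},
  {"x": -0.48,"y": 0.76,"z": 0,"yaw": 0},
  {"x": -0.48,"y": 0.76,"z": 0,"yaw": 0},
  {"x": -0.48,"y": 0.76,"z": 0,"yaw": 0},
  {"x": -0.48,"y": 0.76,"z": 0,"yaw": 0},
  {"x": -0.48,"y": 0.76,"z": 0,"yaw": 0},
  {"x": -0.48,"y": 0.76,"z": 0,"yaw": 0},
])

```text
time_s: 7.9
tcp_pos: [0.565, 0.052, 0.2404]
eef_rot: [[0.841, 0.541, -0.0], [0.541, -0.841, 0.0], [0.0, -0.0, -1.0]]
contact_force: [0.2, -0.1, 0.2]
gripper_width: 1.002
grasp_force: 0.0
```

send_rows([
  {"x": -0.48,"y": 0.76,"z": 0,"yaw": 0},
  {"x": -0.48,"y": 0.76,"z": 0,"yaw": 0},
  {"x": -0.48,"y": 0.76,"z": 0,"yaw": 0},
  {"x": -0.48,"y": 0.76,"z": 0,"yaw": 0},
  {"x": -0.48,"y": 0.76,"z": 0,"yaw": 0},
  {"x": -0.48,"y": 0.76,"z": 0,"yaw": 0},
  {"x": -0.48,"y": 0.76,"z": 0,"yaw": 0},
  {"x": -0.48,"y": 0.76,"z": 0,"yaw": 0},
  {"x": -0.48,"y": 0.76,"z": 0,"yaw": 0},
  {"x": -0.48,"y": 0.76,"z": 0,"yaw": 0},
])

```text
time_s: 8.73
tcp_pos: [0.5672, -0.2178, 0.2403]
eef_rot: [[0.841, 0.541, -0.0], [0.541, -0.841, 0.0], [0.0, -0.0, -1.0]]
contact_force: [0.2, -0.1, 0.3]
gripper_width: 0.997
grasp_force: 0.0
```

```bash
python3 plan.py .565 -.2175 .095 32.7
```

```text
shares [-0.05 -0.05  4.84] phi 32.73 yaw 0.01 j [-32.  15.  88.   0.  77.  25.]
```

send_rows([
  {"x": 0,"y": 0,"z": 0.5,"yaw": 0},
  {"x": 0,"y": 0,"z": 0.8,"yaw": 0},
  {"x": 0,"y": 0,"z": 0.8,"yaw": 0},
  {"x": 0,"y": 0,"z": 0,"yaw": 0},
  {"x": 0,"y": 0,"z": 0,"yaw": 0},
])

```text
time_s: 9.15
tcp_pos: [0.5664, -0.216, 0.1761]
eef_rot: [[0.841, 0.541, -0.003], [0.541, -0.841, 0.002], [-0.002, -0.003, -1.0]]
contact_force: [-0.1, -0.2, 0.6]
gripper_width: 0.999
grasp_force: 0.0
```

```bash
python3 plan.py .565 -.2175 .095 32.7
python3 - <<'E'
from h import *
p,d=r.read_camera("wrist");cv2.imwrite("pics/w2.png",p[:,:,::-1])
E
```

```text
shares [-0.06  0.03  2.7 ] phi 32.73 yaw 0.01 j [-32.  19.  91.  -0.  70.  25.]
```

View pics/w2.png

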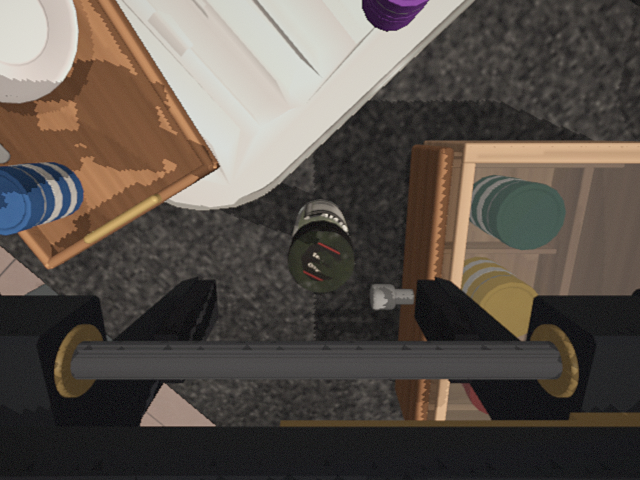

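The jar cap at (322,258) lies within about 4 mm of the jaw centre, so I'll descend and grip.

send_rows([
  {"x": 0,"y": 0.1,"z": 0.5,"yaw": 0},
  {"x": 0,"y": 0,"z": 0.7,"yaw": 0},
  {"x": 0,"y": 0,"z": 0.7,"yaw": 0},
  {"x": 0,"y": 0,"z": 0.5,"yaw": 0},
  {"x": 0,"y": 0,"z": 0.3,"yaw": 0},
  {"x": 0,"y": 0,"z": 0,"yaw": 0},
  {"x": 0,"y": 0,"z": 0,"yaw": 0},
])

```text
time_s: 9.78
tcp_pos: [0.5697, -0.2193, 0.0977]
eef_rot: [[0.841, 0.541, 0.001], [0.541, -0.841, -0.001], [0.001, 0.001, -1.0]]
contact_force: [0.1, 0.9, 0.6]
gripper_width: 0.999
grasp_force: 0.0
```

send_rows([
  {"x": 0,"y": 0,"z": 0,"yaw": 0},
  {"x": 0,"y": 0,"z": 0,"yaw": 0},
  {"x": 0,"y": 0,"z": 0,"yaw": 0},
  {"x": 0,"y": 0,"z": 0,"yaw": 0},
  {"x": 0,"y": 0,"z": 0,"yaw": 0},
  {"x": 0,"y": 0,"z": 0,"yaw": 0},
  {"x": 0,"y": 0,"z": 0,"yaw": 0},
  {"x": 0,"y": 0,"z": 0,"yaw": 0},
  {"x": 0,"y": 0,"z": 0,"yaw": 0},
], claw=1)

```text
time_s: 10.53
tcp_pos: [0.5689, -0.219, 0.0964]
eef_rot: [[0.841, 0.541, -0.0], [0.541, -0.841, 0.0], [-0.0, -0.0, -1.0]]
contact_force: [-0.2, 1.4, 0.6]
gripper_width: 0.456
grasp_force: 30.0
```

```bash
python3 plan.py .615 .289 .2 32.7
```

```text
shares [ 10.45 -13.41  -3.45] phi 32.74 yaw 0.01 j [-32.  25.  93.   0.  62.  25.]
```

send_rows([
  {"x": 0,"y": 0,"z": -0.4,"yaw": 0},
  {"x": 0,"y": 0,"z": -0.8,"yaw": 0},
  {"x": 0,"y": 0,"z": -0.9,"yaw": 0},
  {"x": 0,"y": 0,"z": -0.9,"yaw": 0},
  {"x": 0,"y": 0,"z": -0.9,"yaw": 0},
  {"x": 0,"y": 0,"z": -0.9,"yaw": 0},
  {"x": 0,"y": 0,"z": -0.9,"yaw": 0},
  {"x": 0,"y": 0,"z": -0.8,"yaw": 0},
  {"x": 0.25,"y": -0.3,"z": -0.4,"yaw": 0},
  {"x": 0.5,"y": -0.65,"z": 0,"yaw": 0},
])

```text
time_s: 11.37
tcp_pos: [0.5736, -0.1848, 0.3077]
eef_rot: [[0.843, 0.538, 0.006], [0.538, -0.843, -0.004], [0.003, 0.006, -1.0]]
contact_force: [0.6, 1.2, -1.2]
gripper_width: 0.457
grasp_force: 30.0
```

send_rows([
  {"x": 0.64,"y": -0.82,"z": 0,"yaw": 0},
  {"x": 0.64,"y": -0.82,"z": 0,"yaw": 0},
  {"x": 0.64,"y": -0.82,"z": 0,"yaw": 0},
  {"x": 0.64,"y": -0.82,"z": 0,"yaw": 0},
  {"x": 0.64,"y": -0.82,"z": 0,"yaw": 0},
  {"x": 0.64,"y": -0.82,"z": 0,"yaw": 0},
  {"x": 0.64,"y": -0.82,"z": 0,"yaw": 0},
  {"x": 0.64,"y": -0.82,"z": 0,"yaw": 0},
  {"x": 0.64,"y": -0.82,"z": 0,"yaw": 0},
  {"x": 0.64,"y": -0.82,"z": 0,"yaw": 0},
])

```text
time_s: 12.2
tcp_pos: [0.6001, 0.1302, 0.303]
eef_rot: [[0.841, 0.541, -0.001], [0.541, -0.841, 0.0], [-0.001, -0.001, -1.0]]
contact_force: [0.0, 0.7, -2.0]
gripper_width: 0.457
grasp_force: 30.0
```

send_rows([
  {"x": 0.64,"y": -0.82,"z": 0,"yaw": 0},
  {"x": 0.64,"y": -0.82,"z": 0,"yaw": 0},
  {"x": 0.64,"y": -0.82,"z": 0,"yaw": 0},
  {"x": 0.64,"y": -0.82,"z": 0,"yaw": 0},
  {"x": 0.4,"y": -0.5,"z": 0,"yaw": 0},
  {"x": 0.2,"y": -0.3,"z": 0,"yaw": 0},
  {"x": 0,"y": 0,"z": 0,"yaw": 0},
  {"x": 0,"y": 0,"z": 0,"yaw": 0},
])

```text
time_s: 12.87
tcp_pos: [0.6139, 0.2821, 0.3029]
eef_rot: [[0.841, 0.542, -0.001], [0.542, -0.841, -0.001], [-0.001, 0.0, -1.0]]
contact_force: [0.3, -0.4, -0.9]
gripper_width: 0.452
grasp_force: 30.0
```

```bash
python3 plan.py .615 .289 .1125 32.7
```

```text
shares [ 0.16 -0.17  6.35] phi 32.79 yaw 0.02 j [15. 21. 73. -0. 86. 72.]
```

Next I'll lower it 6.2, check, and then set it down.

send_rows([
  {"x": 0.16,"y": -0.17,"z": 0.5,"yaw": 0},
  {"x": 0,"y": 0,"z": 0.9,"yaw": 0},
  {"x": 0,"y": 0,"z": 0.9,"yaw": 0},
  {"x": 0,"y": 0,"z": 0.9,"yaw": 0},
  {"x": 0,"y": 0,"z": 0.9,"yaw": 0},
  {"x": 0,"y": 0,"z": 0.8,"yaw": 0},
  {"x": 0,"y": 0,"z": 0.6,"yaw": 0},
  {"x": 0,"y": 0,"z": 0.5,"yaw": 0},
  {"x": 0,"y": 0,"z": 0.2,"yaw": 0},
  {"x": 0,"y": 0,"z": 0,"yaw": 0},
])

```text
time_s: 13.7
tcp_pos: [0.6155, 0.2882, 0.1162]
eef_rot: [[0.842, 0.54, -0.002], [0.54, -0.842, -0.0], [-0.001, -0.001, -1.0]]
contact_force: [0.7, -0.0, -1.7]
gripper_width: 0.455
grasp_force: 30.0
```

send_rows([
  {"x": 0,"y": 0,"z": 0.06,"yaw": 0},
  {"x": 0,"y": 0,"z": 0,"yaw": 0},
  {"x": 0,"y": 0,"z": 0,"yaw": 0},
])

```text
time_s: 13.95
tcp_pos: [0.6163, 0.2889, 0.1165]
eef_rot: [[0.841, 0.541, 0.001], [0.541, -0.841, 0.0], [0.001, 0.0, -1.0]]
contact_force: [-0.4, -0.4, -1.7]
gripper_width: 0.451
grasp_force: 30.0
```

send_rows([
  {"x": 0,"y": 0,"z": 0.07,"yaw": 0},
  {"x": 0,"y": 0,"z": 0.06,"yaw": 0},
  {"x": 0,"y": 0,"z": 0,"yaw": 0},
  {"x": 0,"y": 0,"z": 0,"yaw": 0},
])

```text
time_s: 14.28
tcp_pos: [0.6171, 0.2895, 0.1143]
eef_rot: [[0.841, 0.541, 0.003], [0.541, -0.841, 0.001], [0.003, 0.001, -1.0]]
contact_force: [-2.3, -0.4, 7.6]
gripper_width: 0.453
grasp_force: 30.0
```

send_rows([
  {"x": 0,"y": 0,"z": 0,"yaw": 0},
  {"x": 0,"y": 0,"z": 0,"yaw": 0},
  {"x": 0,"y": 0,"z": 0,"yaw": 0},
  {"x": 0,"y": 0,"z": 0,"yaw": 0},
  {"x": 0,"y": 0,"z": 0,"yaw": 0},
  {"x": 0,"y": 0,"z": 0,"yaw": 0},
], claw=0)

```text
time_s: 14.78
tcp_pos: [0.6157, 0.2889, 0.1114]
eef_rot: [[0.841, 0.541, -0.0], [0.541, -0.841, -0.0], [-0.0, -0.0, -1.0]]
contact_force: [0.4, -0.1, 0.3]
gripper_width: 0.884
grasp_force: 0.0
```

send_rows([
  {"x": 0,"y": 0,"z": -0.7,"yaw": 0},
  {"x": 0,"y": 0,"z": -1,"yaw": 0},
  {"x": 0,"y": 0,"z": -1,"yaw": 0},
  {"x": 0,"y": 0,"z": -1,"yaw": 0},
  {"x": 0,"y": 0,"z": -1,"yaw": 0},
])

```text
time_s: 15.2
tcp_pos: [0.6156, 0.2889, 0.254]
eef_rot: [[0.841, 0.541, -0.0], [0.541, -0.841, -0.0], [-0.0, -0.0, -1.0]]
contact_force: [0.7, -0.5, 0.4]
gripper_width: 1.003
grasp_force: 0.0
```

```bash
python3 plan.py .551 -.2875 .2 122.7
```

```text
shares [-12.2  15.    1.8] phi 32.73 yaw -22.49 j [15. 24. 76.  0. 81. 72.]
```

send_rows([
  {"x": -0.64,"y": 0.79,"z": 0,"yaw": 0},
  {"x": -0.64,"y": 0.79,"z": 0,"yaw": 0},
  {"x": -0.64,"y": 0.79,"z": 0,"yaw": 0},
  {"x": -0.64,"y": 0.79,"z": 0,"yaw": 0},
  {"x": -0.64,"y": 0.79,"z": 0,"yaw": 0},
  {"x": -0.64,"y": 0.79,"z": 0,"yaw": 0},
  {"x": -0.64,"y": 0.79,"z": 0,"yaw": 0},
  {"x": -0.64,"y": 0.79,"z": 0,"yaw": 0},
  {"x": -0.64,"y": 0.79,"z": 0,"yaw": 0},
  {"x": -0.64,"y": 0.79,"z": 0,"yaw": 0},
])

```text
time_s: 16.03
tcp_pos: [0.5821, -0.0156, 0.2527]
eef_rot: [[0.841, 0.541, 0.0], [0.541, -0.841, -0.0], [0.0, 0.0, -1.0]]
contact_force: [0.8, -0.5, -0.6]
gripper_width: 1.001
grasp_force: 0.0
```

send_rows([
  {"x": -0.64,"y": 0.79,"z": 0,"yaw": 0},
  {"x": -0.64,"y": 0.79,"z": 0,"yaw": 0},
  {"x": -0.64,"y": 0.79,"z": 0,"yaw": 0},
  {"x": -0.64,"y": 0.79,"z": 0,"yaw": 0},
  {"x": -0.64,"y": 0.79,"z": 0,"yaw": 0},
  {"x": -0.64,"y": 0.79,"z": 0,"yaw": 0},
  {"x": -0.64,"y": 0.79,"z": 0,"yaw": 0},
  {"x": -0.64,"y": 0.79,"z": 0,"yaw": 0},
  {"x": -0.64,"y": 0.79,"z": 0,"yaw": 0},
])

```text
time_s: 16.78
tcp_pos: [0.552, -0.2886, 0.2527]
eef_rot: [[0.841, 0.541, 0.0], [0.541, -0.841, 0.0], [0.0, 0.0, -1.0]]
contact_force: [0.1, 0.7, -0.2]
gripper_width: 0.999
grasp_force: 0.0
```

send_rows([
  {"x": 0,"y": 0,"z": 0,"yaw": -1},
  {"x": 0,"y": 0,"z": 0,"yaw": -1},
  {"x": 0,"y": 0,"z": 0,"yaw": -1},
  {"x": 0,"y": 0,"z": 0,"yaw": -1},
  {"x": 0,"y": 0,"z": 0,"yaw": -1},
  {"x": 0,"y": 0,"z": 0,"yaw": -1},
  {"x": 0,"y": 0,"z": 0,"yaw": -1},
  {"x": 0,"y": 0,"z": 0,"yaw": -1},
  {"x": 0,"y": 0,"z": 0,"yaw": -1},
  {"x": 0,"y": 0,"z": 0,"yaw": -1},
])

```text
time_s: 17.62
tcp_pos: [0.5524, -0.2871, 0.2526]
eef_rot: [[0.293, 0.956, -0.0], [0.956, -0.293, 0.0], [0.0, -0.0, -1.0]]
contact_force: [-0.0, 0.2, -1.2]
gripper_width: 1.001
grasp_force: 0.0
```

send_rows([
  {"x": 0,"y": 0,"z": 0,"yaw": -1},
  {"x": 0,"y": 0,"z": 0,"yaw": -1},
  {"x": 0,"y": 0,"z": 0,"yaw": -1},
  {"x": 0,"y": 0,"z": 0,"yaw": -1},
  {"x": 0,"y": 0,"z": 0,"yaw": -1},
  {"x": 0,"y": 0,"z": 0,"yaw": -1},
  {"x": 0,"y": 0,"z": 0,"yaw": -1},
  {"x": 0,"y": 0,"z": 0,"yaw": -1},
  {"x": 0,"y": 0,"z": 0,"yaw": -1},
  {"x": 0,"y": 0,"z": 0,"yaw": -1},
])

```text
time_s: 18.45
tcp_pos: [0.5524, -0.2871, 0.2526]
eef_rot: [[-0.39, 0.921, -0.0], [0.921, 0.39, 0.0], [0.0, -0.0, -1.0]]
contact_force: [0.2, -0.4, -0.3]
gripper_width: 0.995
grasp_force: 0.0
```

send_rows([
  {"x": 0,"y": 0,"z": 0,"yaw": -1},
  {"x": 0,"y": 0,"z": 0,"yaw": -1},
  {"x": 0,"y": 0,"z": 0,"yaw": -0.5},
  {"x": 0,"y": 0,"z": 0,"yaw": 0},
  {"x": 0,"y": 0,"z": 0,"yaw": 0},
])

```text
time_s: 18.87
tcp_pos: [0.5524, -0.2871, 0.2527]
eef_rot: [[-0.54, 0.842, -0.0], [0.842, 0.54, 0.0], [0.0, -0.0, -1.0]]
contact_force: [-0.4, 0.0, 0.4]
gripper_width: 1.002
grasp_force: 0.0
```

```bash
python3 plan.py .551 -.2875 .05 122.7
python3 - <<'E'
from h import *
p,d=r.read_camera("wrist");cv2.imwrite("pics/w3.png",p[:,:,::-1])
p,d=r.read_camera("top");cv2.imwrite("pics/t3.png",p[:,:,::-1])
C=cloud("top",d)
for n,b,lo,hi in [("mill",(120,170,230,285),.14,.2),("jar",(120,170,230,285),.1,.132)]:
    x0,y0,x1,y1=b;Q=C[y0:y1,x0:x1].reshape(-1,3);Q=Q[(Q[:,2]>lo)&(Q[:,2]<hi)];print(n,len(Q),Q.mean(0).round(3),Q[:,2].max())
E
```

```text
shares [ 0.01 -0.05  6.76] phi 122.66 yaw -0.01 j [-38.  16.  85.   0.  78. -71.]
mill 514 [0.563 0.209 0.169] 0.18979372025554556
jar 389 [0.609 0.279 0.12 ] 0.13159345631954533
```

View pics/w3.png

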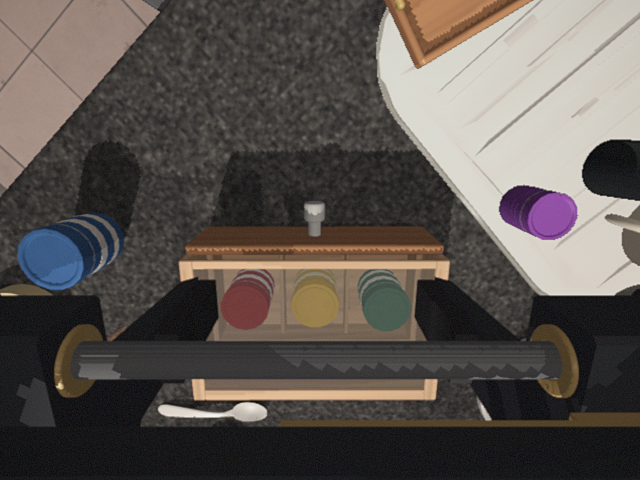

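The knob at (314,208) is centred, and the mill and jar stand on the board. I'll descend onto the knob.

send_rows([
  {"x": 0.1,"y": -0.05,"z": 0.8,"yaw": 0},
  {"x": 0,"y": 0,"z": 0.8,"yaw": 0},
  {"x": 0,"y": 0,"z": 0.8,"yaw": 0},
  {"x": 0,"y": 0,"z": 0.8,"yaw": 0},
  {"x": 0,"y": 0,"z": 0.8,"yaw": 0},
  {"x": 0,"y": 0,"z": 0.8,"yaw": 0},
  {"x": 0,"y": 0,"z": 0.8,"yaw": 0},
  {"x": 0,"y": 0,"z": 0.6,"yaw": 0},
  {"x": 0,"y": 0,"z": 0.3,"yaw": 0},
  {"x": 0,"y": 0,"z": 0,"yaw": 0},
])

```text
time_s: 19.8
tcp_pos: [0.5482, -0.2844, 0.0553]
eef_rot: [[-0.54, 0.841, -0.003], [0.841, 0.54, 0.003], [0.004, -0.001, -1.0]]
contact_force: [-0.8, 0.3, -0.2]
gripper_width: 1.002
grasp_force: 0.0
```

send_rows([
  {"x": 0,"y": 0,"z": 0.15,"yaw": 0},
  {"x": 0,"y": 0,"z": 0,"yaw": 0},
  {"x": 0,"y": 0,"z": 0,"yaw": 0},
])

```text
time_s: 20.05
tcp_pos: [0.5503, -0.2859, 0.0544]
eef_rot: [[-0.541, 0.841, 0.002], [0.841, 0.541, -0.001], [-0.002, 0.001, -1.0]]
contact_force: [0.3, -0.7, 0.4]
gripper_width: 1.001
grasp_force: 0.0
```

send_rows([
  {"x": 0,"y": 0,"z": 0,"yaw": 0},
  {"x": 0,"y": 0,"z": 0,"yaw": 0},
  {"x": 0,"y": 0,"z": 0,"yaw": 0},
  {"x": 0,"y": 0,"z": 0,"yaw": 0},
  {"x": 0,"y": 0,"z": 0,"yaw": 0},
  {"x": 0,"y": 0,"z": 0,"yaw": 0},
  {"x": 0,"y": 0,"z": 0,"yaw": 0},
  {"x": 0,"y": 0,"z": 0,"yaw": 0},
  {"x": 0,"y": 0,"z": 0,"yaw": 0},
  {"x": 0,"y": 0,"z": 0,"yaw": 0},
], claw=1)

```text
time_s: 20.88
tcp_pos: [0.5496, -0.2854, 0.0532]
eef_rot: [[-0.541, 0.841, -0.0], [0.841, 0.541, 0.0], [0.0, -0.0, -1.0]]
contact_force: [0.7, -0.5, 0.3]
gripper_width: 0.267
grasp_force: 0.0
```

send_rows([
  {"x": 0,"y": 0,"z": 0,"yaw": 0},
  {"x": 0,"y": 0,"z": 0,"yaw": 0},
  {"x": 0,"y": 0,"z": 0,"yaw": 0},
  {"x": 0,"y": 0,"z": 0,"yaw": 0},
])

```text
time_s: 21.22
tcp_pos: [0.5492, -0.2856, 0.0531]
eef_rot: [[-0.541, 0.841, -0.001], [0.841, 0.541, -0.0], [0.0, -0.001, -1.0]]
contact_force: [-3.1, -2.1, 0.7]
gripper_width: 0.21
grasp_force: 30.0
```

send_rows([
  {"x": 0.1,"y": 0,"z": 0,"yaw": 0},
  {"x": 0.2,"y": 0,"z": 0,"yaw": 0},
  {"x": 0.3,"y": 0,"z": 0,"yaw": 0},
  {"x": 0.4,"y": 0,"z": 0,"yaw": 0},
  {"x": 0.4,"y": 0,"z": 0,"yaw": 0},
  {"x": 0.4,"y": 0,"z": 0,"yaw": 0},
  {"x": 0.4,"y": 0,"z": 0,"yaw": 0},
  {"x": 0,"y": 0,"z": 0,"yaw": 0},
])

```text
time_s: 21.88
tcp_pos: [0.5118, -0.2273, 0.0532]
eef_rot: [[-0.542, 0.841, -0.003], [0.841, 0.542, 0.002], [0.003, -0.001, -1.0]]
contact_force: [-5.8, -2.1, 0.8]
gripper_width: 0.212
grasp_force: 30.0
```

send_rows([
  {"x": 0.4,"y": 0,"z": 0,"yaw": 0},
  {"x": 0.4,"y": 0,"z": 0,"yaw": 0},
  {"x": 0.4,"y": 0,"z": 0,"yaw": 0},
  {"x": 0.4,"y": 0,"z": 0,"yaw": 0},
  {"x": 0.2,"y": 0,"z": 0,"yaw": 0},
  {"x": 0.15,"y": 0,"z": 0,"yaw": 0},
  {"x": 0,"y": 0,"z": 0,"yaw": 0},
  {"x": 0,"y": 0,"z": 0,"yaw": 0},
])

```text
time_s: 22.55
tcp_pos: [0.481, -0.1795, 0.0531]
eef_rot: [[-0.541, 0.841, -0.002], [0.841, 0.541, 0.001], [0.002, -0.001, -1.0]]
contact_force: [-5.3, -1.9, 1.4]
gripper_width: 0.218
grasp_force: 30.0
```

send_rows([
  {"x": 0,"y": 0,"z": 0,"yaw": 0},
  {"x": 0,"y": 0,"z": 0,"yaw": 0},
  {"x": 0,"y": 0,"z": 0,"yaw": 0},
  {"x": 0,"y": 0,"z": 0,"yaw": 0},
  {"x": 0,"y": 0,"z": 0,"yaw": 0},
  {"x": 0,"y": 0,"z": 0,"yaw": 0},
], claw=0)

```text
time_s: 23.05
tcp_pos: [0.4824, -0.1806, 0.0533]
eef_rot: [[-0.541, 0.841, 0.0], [0.841, 0.541, 0.0], [-0.0, 0.0, -1.0]]
contact_force: [0.6, -0.8, 0.5]
gripper_width: 0.647
grasp_force: 0.0
```

send_rows([
  {"x": 0,"y": 0,"z": -0.5,"yaw": 0},
  {"x": 0,"y": 0,"z": -0.9,"yaw": 0},
  {"x": 0,"y": 0,"z": -0.9,"yaw": 0},
  {"x": 0,"y": 0,"z": -0.9,"yaw": 0},
  {"x": 0,"y": 0,"z": -0.9,"yaw": 0},
])

```text
time_s: 23.47
tcp_pos: [0.4821, -0.1805, 0.1773]
eef_rot: [[-0.541, 0.841, -0.0], [0.841, 0.541, 0.0], [0.0, 0.0, -1.0]]
contact_force: [0.5, -0.5, -0.7]
gripper_width: 0.999
grasp_force: 0.0
```

```bash
python3 - <<'E'
from m import *
p,d=r.read_camera("top");cv2.imwrite("pics/t4.png",cv2.resize(p[140:345,230:520],None,fx=2.75,fy=2.75)[:,:,::-1]);M=masks(p)
o=np.array([.6011,-.3658]);ux=np.array([.540,-.8416]);uy=np.array([.8416,.54])
for n in("red","yel","grn","blue"):
    for c in cv2.findContours(M[n].astype(np.uint8),0,1)[0]:
        (u,v),_=cv2.minEnclosingCircle(c)
        if cv2.contourArea(c)>80 and 240<u<480 and 170<v<320:
            e=cv2.fitEllipse(c);w=ray("top",e[0],.068 if n=="blue" else .072)[0];q=w[:2]-o;print(n,np.round(e[0],1),np.round(e[1],1),w.round(4),(q@ux).round(4),(q@uy).round(4))
E
python3 plan.py .5 -.2 .2 32.7
```

```text
grn [380.6 225.7] [16.4 19.4] [ 0.5898 -0.2208  0.072 ] -0.1281 0.0688
blue [289.5 278.5] [17.5 19.1] [ 0.4729 -0.0218  0.068 ] -0.3587 0.0779
shares [-0.78  0.1  -0.56] phi 122.75 yaw 22.51 j [-34.   7. 104.   0.  68. -66.]
```

View pics/t4.png

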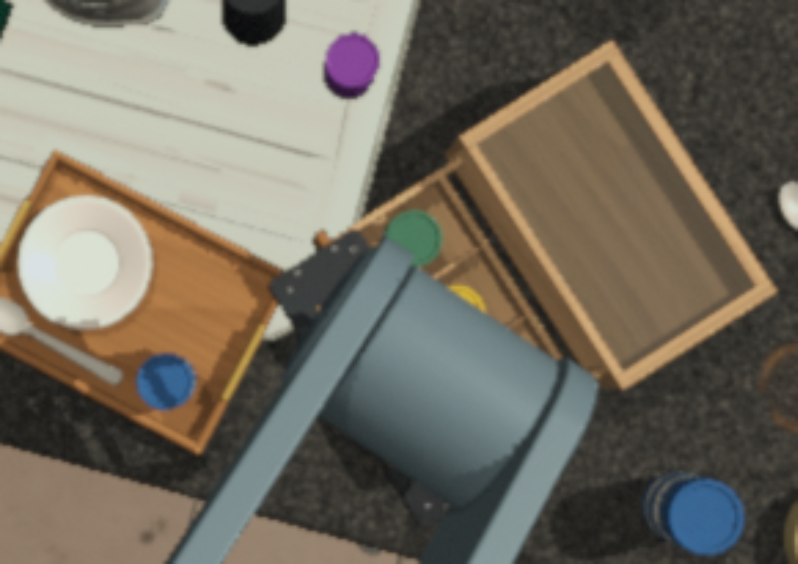

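The drawer is out; green is at crop (413,237) and the bays are clear of the casing. I'll turn the gripper back and go over the red tin.

send_rows([
  {"x": 0,"y": 0,"z": -0.7,"yaw": 1},
  {"x": 0,"y": 0,"z": 0,"yaw": 1},
  {"x": 0,"y": 0,"z": 0,"yaw": 1},
  {"x": 0,"y": 0,"z": 0,"yaw": 1},
  {"x": 0,"y": 0,"z": 0,"yaw": 1},
  {"x": 0,"y": 0,"z": 0,"yaw": 1},
  {"x": 0,"y": 0,"z": 0,"yaw": 1},
  {"x": 0,"y": 0,"z": 0,"yaw": 1},
  {"x": 0,"y": 0,"z": 0,"yaw": 1},
  {"x": 0,"y": 0,"z": 0,"yaw": 1},
], claw=0.32)

```text
time_s: 24.35
tcp_pos: [0.4822, -0.1806, 0.197]
eef_rot: [[0.13, 0.992, -0.0], [0.992, -0.13, 0.0], [0.0, -0.0, -1.0]]
contact_force: [-0.2, 0.1, 0.1]
gripper_width: 0.682
grasp_force: 0.0
```

send_rows([
  {"x": 0,"y": 0,"z": 0,"yaw": 1},
  {"x": 0,"y": 0,"z": 0,"yaw": 1},
  {"x": 0,"y": 0,"z": 0,"yaw": 1},
  {"x": 0,"y": 0,"z": 0,"yaw": 1},
  {"x": 0,"y": 0,"z": 0,"yaw": 1},
  {"x": 0,"y": 0,"z": 0,"yaw": 1},
  {"x": 0,"y": 0,"z": 0,"yaw": 1},
  {"x": 0,"y": 0,"z": 0,"yaw": 1},
  {"x": 0,"y": 0,"z": 0,"yaw": 1},
  {"x": 0,"y": 0,"z": 0,"yaw": 1},
])

```text
time_s: 25.18
tcp_pos: [0.4822, -0.1806, 0.197]
eef_rot: [[0.737, 0.676, -0.0], [0.676, -0.737, 0.0], [0.0, -0.0, -1.0]]
contact_force: [-1.0, 1.0, 0.1]
gripper_width: 0.685
grasp_force: 0.0
```

send_rows([
  {"x": 0,"y": 0,"z": 0,"yaw": 1},
  {"x": 0,"y": 0,"z": 0,"yaw": 1},
  {"x": 0,"y": 0,"z": 0,"yaw": 0.5},
  {"x": 0,"y": 0,"z": 0,"yaw": 0},
])

```text
time_s: 25.52
tcp_pos: [0.4822, -0.1806, 0.197]
eef_rot: [[0.842, 0.54, -0.0], [0.54, -0.842, 0.0], [0.0, -0.0, -1.0]]
contact_force: [-0.1, -0.2, 0.5]
gripper_width: 0.676
grasp_force: 0.0
```

```bash
python3 plan.py .476 -.293 .17 32.7
```

```text
shares [-2.2   3.04  0.9 ] phi 32.66 yaw -0.01 j [-34.   6. 104.   0.  70.  24.]
```

send_rows([
  {"x": -0.55,"y": 0.76,"z": 0.2,"yaw": 0},
  {"x": -0.55,"y": 0.76,"z": 0.2,"yaw": 0},
  {"x": -0.55,"y": 0.76,"z": 0.2,"yaw": 0},
  {"x": -0.55,"y": 0.76,"z": 0.2,"yaw": 0},
  {"x": 0,"y": 0,"z": 0,"yaw": 0},
  {"x": 0,"y": 0,"z": 0,"yaw": 0},
  {"x": 0,"y": 0,"z": 0,"yaw": 0},
])

```text
time_s: 26.1
tcp_pos: [0.4759, -0.2925, 0.1729]
eef_rot: [[0.841, 0.541, -0.0], [0.541, -0.841, 0.001], [0.0, -0.001, -1.0]]
contact_force: [-0.2, 0.2, 0.1]
gripper_width: 0.68
grasp_force: 0.0
```

```bash
cat > w.py <<'E'
import sys
from m import *
# wrist: tin tops of a colour at world height h -> world xy
n,h,f=sys.argv[1],float(sys.argv[2]),sys.argv[3]
s=r.read_state();p,d=r.read_camera("wrist");cv2.imwrite(f"pics/{f}.png",p[:,:,::-1]);np.savez(f+".npz",p=p,d=d)
c=r.get_calibration("wrist");K,T=c["camera_matrix"],c["tool_from_camera"];R,t=s["eef_rot"],s["tcp_pos"]
v,u=np.mgrid[:480,:640];P=np.stack([(u-K[0,2])/K[0,0]*d,(v-K[1,2])/K[1,1]*d,d],-1)
W=(P@T[:3,:3].T+T[:3,3])@R.T+t
m=masks(p)[n]&(abs(W[...,2]-h)<.006)&(v<300);print(m.sum())
Q=W[m];a=(Q[:,:2]*1000).astype(np.float32);ce,ra=cv2.minEnclosingCircle(a)
print(n,"mean",Q.mean(0).round(4),"circle",np.round(ce,1),round(ra,1),"tool",(R.T@(np.array([ce[0]/1000,ce[1]/1000,h])-t)/.03).round(2))
E
python3 w.py red .072 w4; python3 plan.py .476 -.293 .067 32.7
```

```text
3471
red mean [ 0.474  -0.2912  0.0703] circle [ 473.6 -291.7] 23.0 tool [-0.05 -0.06  3.36]
shares [-0.02  0.02  3.54] phi 32.79 yaw 0.02 j [-44.  13.  99.   0.  68.  13.]
```

View pics/w4.png

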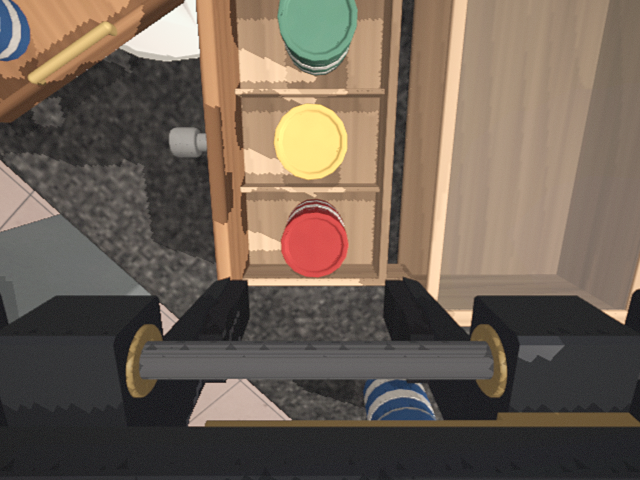

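The red tin at (315,243) is 2 mm off the jaw centre, so I'll descend and grip.

send_rows([
  {"x": -0.05,"y": -0.06,"z": 0.5,"yaw": 0},
  {"x": 0,"y": 0,"z": 0.7,"yaw": 0},
  {"x": 0,"y": 0,"z": 0.7,"yaw": 0},
  {"x": 0,"y": 0,"z": 0.6,"yaw": 0},
  {"x": 0,"y": 0,"z": 0.5,"yaw": 0},
  {"x": 0,"y": 0,"z": 0.4,"yaw": 0},
  {"x": 0,"y": 0,"z": 0.1,"yaw": 0},
  {"x": 0,"y": 0,"z": 0,"yaw": 0},
  {"x": 0,"y": 0,"z": 0,"yaw": 0},
])

```text
time_s: 26.9
tcp_pos: [0.4744, -0.2923, 0.0689]
eef_rot: [[0.841, 0.541, 0.001], [0.541, -0.841, -0.001], [0.0, 0.001, -1.0]]
contact_force: [0.0, -0.5, 0.2]
gripper_width: 0.681
grasp_force: 0.0
```

send_rows([
  {"x": 0,"y": 0,"z": 0,"yaw": 0},
  {"x": 0,"y": 0,"z": 0,"yaw": 0},
  {"x": 0,"y": 0,"z": 0,"yaw": 0},
  {"x": 0,"y": 0,"z": 0,"yaw": 0},
  {"x": 0,"y": 0,"z": 0,"yaw": 0},
  {"x": 0,"y": 0,"z": 0,"yaw": 0},
], claw=1)

```text
time_s: 27.4
tcp_pos: [0.4743, -0.2928, 0.0692]
eef_rot: [[0.841, 0.541, 0.001], [0.541, -0.841, -0.001], [0.0, 0.001, -1.0]]
contact_force: [-1.1, 1.2, 6.4]
gripper_width: 0.516
grasp_force: 30.0
```

```bash
python3 plan.py .549 -.0519 .17 32.7
```

```text
shares [ 6.44 -5.4  -3.36] phi 32.73 yaw 0.01 j [-44.  22. 102.   0.  56.  13.]
```

send_rows([
  {"x": 0,"y": 0,"z": -0.3,"yaw": 0},
  {"x": 0,"y": 0,"z": -0.6,"yaw": 0},
  {"x": 0,"y": 0,"z": -0.8,"yaw": 0},
  {"x": 0,"y": 0,"z": -0.8,"yaw": 0},
  {"x": 0,"y": 0,"z": -0.7,"yaw": 0},
  {"x": 0.24,"y": -0.2,"z": -0.2,"yaw": 0},
  {"x": 0.5,"y": -0.4,"z": 0,"yaw": 0},
  {"x": 0.7,"y": -0.6,"z": 0,"yaw": 0},
  {"x": 0.7,"y": -0.6,"z": 0,"yaw": 0},
  {"x": 0.7,"y": -0.6,"z": 0,"yaw": 0},
])

```text
time_s: 28.23
tcp_pos: [0.5061, -0.1839, 0.1694]
eef_rot: [[0.842, 0.54, -0.001], [0.54, -0.842, 0.001], [-0.0, -0.001, -1.0]]
contact_force: [1.0, 1.4, -0.3]
gripper_width: 0.511
grasp_force: 30.0
```

send_rows([
  {"x": 0.7,"y": -0.6,"z": 0,"yaw": 0},
  {"x": 0.7,"y": -0.6,"z": 0,"yaw": 0},
  {"x": 0.7,"y": -0.6,"z": 0,"yaw": 0},
  {"x": 0.7,"y": -0.6,"z": 0,"yaw": 0},
  {"x": 0.5,"y": -0.4,"z": 0,"yaw": 0},
  {"x": 0.3,"y": -0.2,"z": 0,"yaw": 0},
  {"x": 0,"y": 0,"z": 0,"yaw": 0},
  {"x": 0,"y": 0,"z": 0,"yaw": 0},
])

```text
time_s: 28.9
tcp_pos: [0.5484, -0.0514, 0.1697]
eef_rot: [[0.84, 0.542, -0.001], [0.542, -0.84, -0.0], [-0.001, -0.0, -1.0]]
contact_force: [-0.4, 0.4, -1.9]
gripper_width: 0.516
grasp_force: 30.0
```

```bash
python3 plan.py .549 -.0519 .065 32.7
```

```text
shares [0.01 0.03 3.49] phi 32.81 yaw 0.03 j [-18.  13. 100.  -0.  67.  40.]
```

send_rows([
  {"x": 0,"y": 0,"z": 0.5,"yaw": 0},
  {"x": 0,"y": 0,"z": 0.8,"yaw": 0},
  {"x": 0,"y": 0,"z": 0.8,"yaw": 0},
  {"x": 0,"y": 0,"z": 0.6,"yaw": 0},
  {"x": 0,"y": 0,"z": 0.4,"yaw": 0},
  {"x": 0,"y": 0,"z": 0.2,"yaw": 0},
  {"x": 0,"y": 0,"z": 0.1,"yaw": 0},
  {"x": 0,"y": 0,"z": 0,"yaw": 0},
  {"x": 0,"y": 0,"z": 0,"yaw": 0},
])

```text
time_s: 29.65
tcp_pos: [0.5495, -0.0521, 0.0691]
eef_rot: [[0.841, 0.54, 0.002], [0.54, -0.841, -0.001], [0.001, 0.001, -1.0]]
contact_force: [0.8, -0.2, -1.0]
gripper_width: 0.514
grasp_force: 30.0
```

send_rows([
  {"x": 0,"y": 0,"z": 0.06,"yaw": 0},
  {"x": 0,"y": 0,"z": 0.04,"yaw": 0},
  {"x": 0,"y": 0,"z": 0,"yaw": 0},
  {"x": 0,"y": 0,"z": 0,"yaw": 0},
])

```text
time_s: 29.98
tcp_pos: [0.5499, -0.052, 0.0672]
eef_rot: [[0.841, 0.541, 0.002], [0.541, -0.841, -0.001], [0.002, 0.002, -1.0]]
contact_force: [-2.8, 0.4, 7.9]
gripper_width: 0.51
grasp_force: 30.0
```

send_rows([
  {"x": 0,"y": 0,"z": 0,"yaw": 0},
  {"x": 0,"y": 0,"z": 0,"yaw": 0},
  {"x": 0,"y": 0,"z": 0,"yaw": 0},
  {"x": 0,"y": 0,"z": 0,"yaw": 0},
], claw=0.3)

```text
time_s: 30.32
tcp_pos: [0.5488, -0.0516, 0.0654]
eef_rot: [[0.841, 0.541, 0.0], [0.541, -0.841, -0.0], [0.0, 0.0, -1.0]]
contact_force: [-0.4, -0.8, -0.4]
gripper_width: 0.699
grasp_force: 0.0
```

send_rows([
  {"x": 0,"y": 0,"z": -0.4,"yaw": 0},
  {"x": 0,"y": 0,"z": -0.8,"yaw": 0},
  {"x": 0,"y": 0,"z": -0.8,"yaw": 0},
  {"x": 0,"y": 0,"z": -0.8,"yaw": 0},
  {"x": 0,"y": 0,"z": -0.7,"yaw": 0},
  {"x": 0,"y": 0,"z": 0,"yaw": 0},
])

```text
time_s: 30.82
tcp_pos: [0.5516, -0.0524, 0.1759]
eef_rot: [[0.841, 0.541, 0.008], [0.541, -0.841, -0.003], [0.006, 0.007, -1.0]]
contact_force: [0.4, 0.1, 0.4]
gripper_width: 0.706
grasp_force: 0.0
```

```bash
python3 plan.py .473 -.0218 .17 32.7
```

```text
shares [-1.65 -2.28  0.17] phi 32.74 yaw 0.01 j [-18.  12. 100.   0.  68.  40.]
```

send_rows([
  {"x": -0.4,"y": -0.57,"z": 0,"yaw": 0},
  {"x": -0.4,"y": -0.57,"z": 0,"yaw": 0},
  {"x": -0.4,"y": -0.57,"z": 0,"yaw": 0},
  {"x": -0.4,"y": -0.57,"z": 0,"yaw": 0},
  {"x": 0,"y": 0,"z": 0,"yaw": 0},
  {"x": 0,"y": 0,"z": 0,"yaw": 0},
  {"x": 0,"y": 0,"z": 0,"yaw": 0},
])

```text
time_s: 31.4
tcp_pos: [0.4721, -0.0203, 0.1705]
eef_rot: [[0.841, 0.541, 0.001], [0.541, -0.841, -0.0], [0.001, 0.001, -1.0]]
contact_force: [0.5, 0.2, 0.2]
gripper_width: 0.701
grasp_force: 0.0
```

```bash
python3 w.py blue .068 w5; python3 w.py red .068 w5b; python3 plan.py .473 -.0218 .063 32.7
```

```text
3461
blue mean [ 0.474  -0.0209  0.0683] circle [473.4 -21.6] 23.0 tool [0.01 0.06 3.42]
4156
red mean [ 0.5497 -0.0511  0.0682] circle [549.5 -51.5] 23.0 tool [1.6  2.26 3.42]
shares [-0.01  0.05  3.58] phi 32.72 yaw 0.0 j [-17.   3. 111.  -0.  66.  40.]
```

View pics/w5.png

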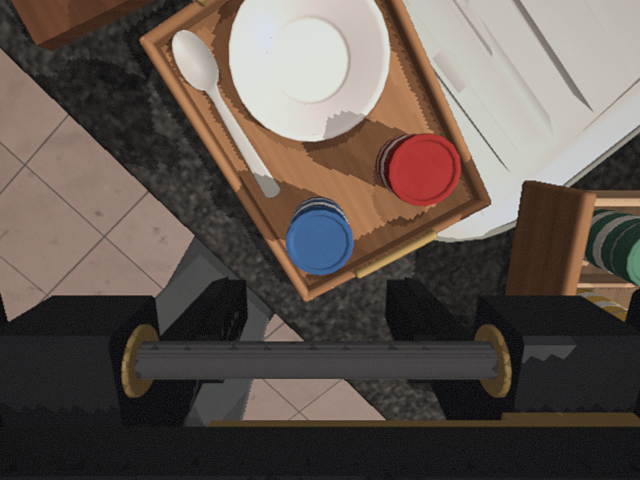

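Red stands on the tray at (420,170). Blue at (320,240) is centred between the jaws, so I'll grip it.

send_rows([
  {"x": 0,"y": 0.06,"z": 0.5,"yaw": 0},
  {"x": 0,"y": 0,"z": 0.7,"yaw": 0},
  {"x": 0,"y": 0,"z": 0.7,"yaw": 0},
  {"x": 0,"y": 0,"z": 0.6,"yaw": 0},
  {"x": 0,"y": 0,"z": 0.5,"yaw": 0},
  {"x": 0,"y": 0,"z": 0.4,"yaw": 0},
  {"x": 0,"y": 0,"z": 0.1,"yaw": 0},
  {"x": 0,"y": 0,"z": 0,"yaw": 0},
  {"x": 0,"y": 0,"z": 0,"yaw": 0},
])

```text
time_s: 32.25
tcp_pos: [0.4729, -0.0218, 0.0655]
eef_rot: [[0.841, 0.541, 0.0], [0.541, -0.841, -0.0], [0.0, 0.0, -1.0]]
contact_force: [-0.9, 0.4, -0.5]
gripper_width: 0.7
grasp_force: 0.0
```

send_rows([
  {"x": 0,"y": 0,"z": 0,"yaw": 0},
  {"x": 0,"y": 0,"z": 0,"yaw": 0},
  {"x": 0,"y": 0,"z": 0,"yaw": 0},
  {"x": 0,"y": 0,"z": 0,"yaw": 0},
  {"x": 0,"y": 0,"z": 0,"yaw": 0},
  {"x": 0,"y": 0,"z": 0,"yaw": 0},
], claw=1)

```text
time_s: 32.75
tcp_pos: [0.4731, -0.0218, 0.066]
eef_rot: [[0.841, 0.541, 0.002], [0.541, -0.841, -0.001], [0.001, 0.001, -1.0]]
contact_force: [-0.6, -0.3, 5.7]
gripper_width: 0.512
grasp_force: 30.0
```

```bash
python3 plan.py .4743 -.2928 .17 32.7
```

```text
shares [-4.85  7.63 -3.46] phi 32.74 yaw 0.01 j [-17.  13. 114.  -0.  53.  40.]
```

send_rows([
  {"x": 0,"y": 0,"z": -0.3,"yaw": 0},
  {"x": 0,"y": 0,"z": -0.6,"yaw": 0},
  {"x": 0,"y": 0,"z": -0.8,"yaw": 0},
  {"x": 0,"y": 0,"z": -0.8,"yaw": 0},
  {"x": 0,"y": 0,"z": -0.8,"yaw": 0},
  {"x": -0.15,"y": 0.25,"z": -0.2,"yaw": 0},
  {"x": -0.35,"y": 0.55,"z": 0,"yaw": 0},
  {"x": -0.45,"y": 0.7,"z": 0,"yaw": 0},
  {"x": -0.45,"y": 0.7,"z": 0,"yaw": 0},
  {"x": -0.45,"y": 0.7,"z": 0,"yaw": 0},
])

```text
time_s: 33.58
tcp_pos: [0.4719, -0.1259, 0.1695]
eef_rot: [[0.841, 0.541, -0.001], [0.541, -0.841, 0.0], [-0.001, -0.001, -1.0]]
contact_force: [-0.4, 0.4, -1.1]
gripper_width: 0.515
grasp_force: 30.0
```

send_rows([
  {"x": -0.45,"y": 0.7,"z": 0,"yaw": 0},
  {"x": -0.45,"y": 0.7,"z": 0,"yaw": 0},
  {"x": -0.45,"y": 0.7,"z": 0,"yaw": 0},
  {"x": -0.45,"y": 0.7,"z": 0,"yaw": 0},
  {"x": -0.45,"y": 0.7,"z": 0,"yaw": 0},
  {"x": -0.45,"y": 0.7,"z": 0,"yaw": 0},
  {"x": -0.35,"y": 0.55,"z": 0,"yaw": 0},
  {"x": 0,"y": 0,"z": 0,"yaw": 0},
  {"x": 0,"y": 0,"z": 0,"yaw": 0},
])

```text
time_s: 34.33
tcp_pos: [0.4718, -0.2947, 0.1691]
eef_rot: [[0.842, 0.539, -0.001], [0.539, -0.842, 0.001], [-0.0, -0.002, -1.0]]
contact_force: [1.0, -0.4, -0.9]
gripper_width: 0.511
grasp_force: 30.0
```

```bash
python3 plan.py .4743 -.2928 .07 32.7
```

```text
shares [ 0.11 -0.    3.3 ] phi 32.62 yaw -0.02 j [-44.  13.  99.   0.  68.  13.]
```

send_rows([
  {"x": 0.1,"y": 0,"z": 0.5,"yaw": 0},
  {"x": 0,"y": 0,"z": 0.7,"yaw": 0},
  {"x": 0,"y": 0,"z": 0.7,"yaw": 0},
  {"x": 0,"y": 0,"z": 0.6,"yaw": 0},
  {"x": 0,"y": 0,"z": 0.4,"yaw": 0},
  {"x": 0,"y": 0,"z": 0.2,"yaw": 0},
  {"x": 0,"y": 0,"z": 0.1,"yaw": 0},
  {"x": 0,"y": 0,"z": 0,"yaw": 0},
  {"x": 0,"y": 0,"z": 0,"yaw": 0},
])

```text
time_s: 35.08
tcp_pos: [0.4758, -0.2927, 0.075]
eef_rot: [[0.841, 0.541, 0.001], [0.541, -0.841, -0.001], [0.0, 0.001, -1.0]]
contact_force: [0.3, 0.0, -1.8]
gripper_width: 0.515
grasp_force: 30.0
```

send_rows([
  {"x": 0,"y": 0,"z": 0.05,"yaw": 0},
  {"x": 0,"y": 0,"z": 0.04,"yaw": 0},
  {"x": 0,"y": 0,"z": 0,"yaw": 0},
  {"x": 0,"y": 0,"z": 0,"yaw": 0},
])

```text
time_s: 35.42
tcp_pos: [0.4754, -0.2926, 0.0718]
eef_rot: [[0.841, 0.541, 0.0], [0.541, -0.841, -0.0], [0.0, 0.0, -1.0]]
contact_force: [-0.3, -0.1, -1.2]
gripper_width: 0.511
grasp_force: 30.0
```

send_rows([
  {"x": 0,"y": 0,"z": 0.06,"yaw": 0},
  {"x": 0,"y": 0,"z": 0,"yaw": 0},
  {"x": 0,"y": 0,"z": 0,"yaw": 0},
])

```text
time_s: 35.67
tcp_pos: [0.4752, -0.2924, 0.0696]
eef_rot: [[0.841, 0.541, -0.0], [0.541, -0.841, 0.0], [-0.0, -0.0, -1.0]]
contact_force: [0.2, -0.5, -1.6]
gripper_width: 0.516
grasp_force: 30.0
```

send_rows([
  {"x": 0,"y": 0,"z": 0,"yaw": 0},
  {"x": 0,"y": 0,"z": 0,"yaw": 0},
  {"x": 0,"y": 0,"z": 0,"yaw": 0},
  {"x": 0,"y": 0,"z": 0,"yaw": 0},
], claw=0.34)

```text
time_s: 36.0
tcp_pos: [0.4754, -0.2926, 0.0698]
eef_rot: [[0.841, 0.541, 0.0], [0.541, -0.841, -0.0], [0.0, 0.0, -1.0]]
contact_force: [0.3, 0.1, 0.8]
gripper_width: 0.659
grasp_force: 0.0
```

send_rows([
  {"x": 0,"y": 0,"z": -0.4,"yaw": 0},
  {"x": 0,"y": 0,"z": -0.8,"yaw": 0},
  {"x": 0,"y": 0,"z": -0.8,"yaw": 0},
  {"x": 0,"y": 0,"z": -0.8,"yaw": 0},
  {"x": 0,"y": 0,"z": -0.8,"yaw": 0},
  {"x": 0,"y": 0,"z": -0.4,"yaw": 0},
  {"x": 0,"y": 0,"z": 0,"yaw": 0},
])

```text
time_s: 36.58
tcp_pos: [0.4769, -0.2939, 0.1938]
eef_rot: [[0.841, 0.541, 0.005], [0.541, -0.841, -0.005], [0.002, 0.007, -1.0]]
contact_force: [-0.6, -0.6, -0.5]
gripper_width: 0.656
grasp_force: 0.0
```

```bash
python3 w.py blue .072 w6; python3 w.py yel .072 w6b;  python3 plan.py .482 -.180 .18 122.7
```

```text
2916
blue mean [ 0.4757 -0.2911  0.0703] circle [ 475.3 -291.5] 22.9 tool [-0.01 -0.12  4.06]
191
yel mean [ 0.5326 -0.2606  0.0706] circle [ 528.6 -253.5] 22.7 tool [ 2.18 -0.18  3.98]
shares [ 2.22 -3.03  0.32] phi 32.73 yaw -22.49 j [-44.  12.  98.   0.  70.  13.]
```

View pics/w6.png

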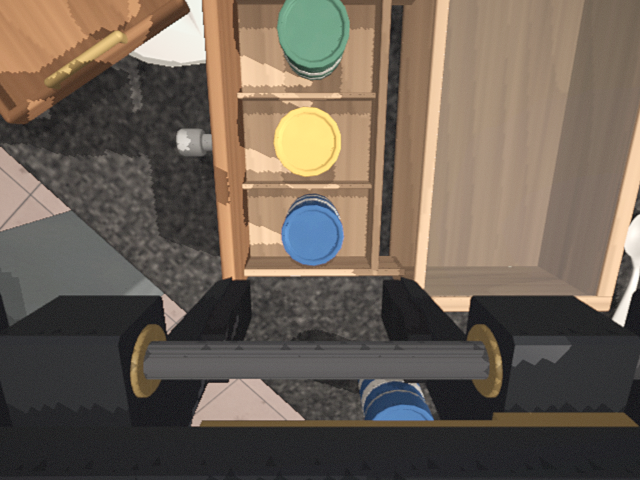

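Blue stands upright in the red tin's bay (312,233). The drawer can be pushed shut on the knob (190,142) with closed fingers, going along tool +y.

```bash
python3 plan.py .4607 -.147 .19 32.7
```

```text
shares [ 2.21 -4.34 -0.01] phi 32.73 yaw 0.01 j [-44.  12.  98.   0.  70.  13.]
```

send_rows([
  {"x": 0.37,"y": -0.72,"z": 0,"yaw": 0},
  {"x": 0.37,"y": -0.72,"z": 0,"yaw": 0},
  {"x": 0.37,"y": -0.72,"z": 0,"yaw": 0},
  {"x": 0.37,"y": -0.72,"z": 0,"yaw": 0},
  {"x": 0.37,"y": -0.72,"z": 0,"yaw": 0},
  {"x": 0.37,"y": -0.72,"z": 0,"yaw": 0},
  {"x": 0,"y": 0,"z": 0,"yaw": 0},
  {"x": 0,"y": 0,"z": 0,"yaw": 0},
  {"x": 0,"y": 0,"z": 0,"yaw": 0},
  {"x": 0,"y": 0,"z": 0,"yaw": 0},
], claw=1)

```text
time_s: 37.52
tcp_pos: [0.4611, -0.1482, 0.1891]
eef_rot: [[0.842, 0.54, -0.001], [0.54, -0.842, 0.0], [-0.001, -0.001, -1.0]]
contact_force: [0.4, 0.6, -0.1]
gripper_width: 0.007
grasp_force: 0.0
```

```bash
python3 plan.py .4607 -.147 .052 32.7
```

```text
shares [ 0.01 -0.04  4.57] phi 32.69 yaw -0.0 j [-32.   3. 108.  -0.  69.  25.]
```

send_rows([
  {"x": 0,"y": -0.1,"z": 0.7,"yaw": 0},
  {"x": 0,"y": 0,"z": 0.8,"yaw": 0},
  {"x": 0,"y": 0,"z": 0.8,"yaw": 0},
  {"x": 0,"y": 0,"z": 0.8,"yaw": 0},
  {"x": 0,"y": 0,"z": 0.7,"yaw": 0},
  {"x": 0,"y": 0,"z": 0.5,"yaw": 0},
  {"x": 0,"y": 0,"z": 0.25,"yaw": 0},
  {"x": 0,"y": 0,"z": 0,"yaw": 0},
  {"x": 0,"y": 0,"z": 0,"yaw": 0},
])

```text
time_s: 38.27
tcp_pos: [0.4597, -0.1455, 0.0532]
eef_rot: [[0.842, 0.54, -0.0], [0.54, -0.842, 0.0], [-0.0, -0.0, -1.0]]
contact_force: [0.2, 0.1, 0.0]
gripper_width: 0.003
grasp_force: 0.0
```

send_rows([
  {"x": 0,"y": 0.2,"z": 0,"yaw": 0},
  {"x": 0,"y": 0.2,"z": 0,"yaw": 0},
  {"x": 0,"y": 0.2,"z": 0,"yaw": 0},
  {"x": 0,"y": 0.25,"z": 0,"yaw": 0},
  {"x": 0,"y": 0.25,"z": 0,"yaw": 0},
  {"x": 0,"y": 0.25,"z": 0,"yaw": 0},
  {"x": 0,"y": 0.25,"z": 0,"yaw": 0},
  {"x": 0,"y": 0.25,"z": 0,"yaw": 0},
  {"x": 0,"y": 0.25,"z": 0,"yaw": 0},
  {"x": 0,"y": 0.25,"z": 0,"yaw": 0},
])

```text
time_s: 39.1
tcp_pos: [0.4982, -0.2049, 0.0532]
eef_rot: [[0.841, 0.541, 0.0], [0.541, -0.841, 0.0], [0.0, -0.0, -1.0]]
contact_force: [-0.8, 2.1, 2.3]
gripper_width: 0.007
grasp_force: 1.1
```

send_rows([
  {"x": 0,"y": 0.25,"z": 0,"yaw": 0},
  {"x": 0,"y": 0.25,"z": 0,"yaw": 0},
  {"x": 0,"y": 0.25,"z": 0,"yaw": 0},
  {"x": 0,"y": 0.25,"z": 0,"yaw": 0},
  {"x": 0,"y": 0.25,"z": 0,"yaw": 0},
  {"x": 0,"y": 0.25,"z": 0,"yaw": 0},
  {"x": 0,"y": 0.25,"z": 0,"yaw": 0},
  {"x": 0,"y": 0.2,"z": 0,"yaw": 0},
  {"x": 0,"y": 0.2,"z": 0,"yaw": 0},
  {"x": 0,"y": 0,"z": 0,"yaw": 0},
])

```text
time_s: 39.93
tcp_pos: [0.5334, -0.2599, 0.0534]
eef_rot: [[0.841, 0.54, 0.001], [0.54, -0.841, -0.001], [0.0, 0.002, -1.0]]
contact_force: [-0.3, -0.3, -0.6]
gripper_width: 0.005
grasp_force: 0.0
```

```bash
python3 plan.py .5366 -.2652 .052 32.7
```

```text
shares [-0.01  0.2   0.05] phi 32.71 yaw 0.0 j [-37.  27.  96.  -0.  56.  20.]
```

send_rows([
  {"x": 0,"y": 0.12,"z": 0,"yaw": 0},
  {"x": 0,"y": 0.1,"z": 0,"yaw": 0},
  {"x": 0,"y": 0,"z": 0,"yaw": 0},
])

```text
time_s: 40.18
tcp_pos: [0.5363, -0.2644, 0.0531]
eef_rot: [[0.841, 0.541, -0.0], [0.541, -0.841, -0.0], [-0.0, 0.0, -1.0]]
contact_force: [-0.3, -0.3, 0.2]
gripper_width: 0.006
grasp_force: 0.0
```

send_rows([
  {"x": 0,"y": 0.07,"z": 0,"yaw": 0},
  {"x": 0,"y": 0.05,"z": 0,"yaw": 0},
  {"x": 0,"y": 0,"z": 0,"yaw": 0},
])

```text
time_s: 40.43
tcp_pos: [0.5381, -0.2672, 0.0531]
eef_rot: [[0.841, 0.541, -0.0], [0.541, -0.841, 0.0], [-0.0, -0.0, -1.0]]
contact_force: [-0.7, 0.2, -0.0]
gripper_width: 0.007
grasp_force: 0.3
```

send_rows([
  {"x": 0,"y": 0.06,"z": 0,"yaw": 0},
  {"x": 0,"y": 0.06,"z": 0,"yaw": 0},
  {"x": 0,"y": 0,"z": 0,"yaw": 0},
  {"x": 0,"y": 0,"z": 0,"yaw": 0},
])

```text
time_s: 40.77
tcp_pos: [0.5392, -0.2688, 0.053]
eef_rot: [[0.841, 0.541, -0.003], [0.541, -0.841, 0.003], [-0.001, -0.004, -1.0]]
contact_force: [-5.6, 6.8, 4.9]
gripper_width: 0.004
grasp_force: 4.0
```

Run:
```python
from h import *
p,d=r.read_camera("wrist");cv2.imwrite("pics/w7.png",p[:,:,::-1])
```

```text
(no output)
```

View pics/w7.png

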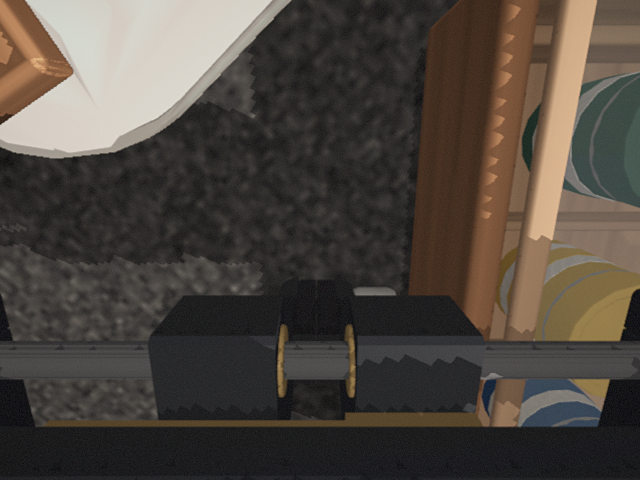

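The force rose to about 9 N and the panel is flush, so the drawer is shut. I'll back off and fetch the mill.

send_rows([
  {"x": 0,"y": -0.3,"z": 0,"yaw": 0},
  {"x": 0,"y": -0.5,"z": 0,"yaw": 0},
  {"x": 0,"y": 0,"z": -0.8,"yaw": 0},
  {"x": 0,"y": 0,"z": -1,"yaw": 0},
  {"x": 0,"y": 0,"z": -1,"yaw": 0},
  {"x": 0,"y": 0,"z": -1,"yaw": 0},
  {"x": 0,"y": 0,"z": -1,"yaw": 0},
  {"x": 0,"y": 0,"z": -1,"yaw": 0},
  {"x": 0,"y": 0,"z": -0.8,"yaw": 0},
  {"x": 0,"y": 0,"z": 0,"yaw": 0},
], claw=0)

```text
time_s: 41.65
tcp_pos: [0.5296, -0.2516, 0.2578]
eef_rot: [[0.841, 0.541, 0.009], [0.541, -0.841, -0.007], [0.004, 0.011, -1.0]]
contact_force: [-0.1, -0.7, 0.9]
gripper_width: 0.738
grasp_force: 0.0
```

```bash
python3 plan.py .564 .215 .25 32.7;python3 - <<'E'
from h import *
p,d=r.read_camera("top");C=cloud("top",d);cv2.imwrite("pics/t8.png",p[:,:,::-1])
for n,b,lo,hi in [("mill",(120,170,230,285),.14,.2),("jar",(120,170,230,285),.1,.132)]:
    x0,y0,x1,y1=b;Q=C[y0:y1,x0:x1].reshape(-1,3);Q=Q[(Q[:,2]>lo)&(Q[:,2]<hi)];print(n,len(Q),((Q.min(0)+Q.max(0))/2).round(3))
E
```

```text
shares [  9.38 -12.46   0.16] phi 32.74 yaw 0.01 j [-37.  11.  91.  -0.  77.  20.]
mill 517 [0.565 0.214 0.165]
jar 388 [0.589 0.25  0.116]
```

send_rows([
  {"x": 0.58,"y": -0.78,"z": 0,"yaw": 0},
  {"x": 0.58,"y": -0.78,"z": 0,"yaw": 0},
  {"x": 0.58,"y": -0.78,"z": 0,"yaw": 0},
  {"x": 0.58,"y": -0.78,"z": 0,"yaw": 0},
  {"x": 0.58,"y": -0.78,"z": 0,"yaw": 0},
  {"x": 0.58,"y": -0.78,"z": 0,"yaw": 0},
  {"x": 0.58,"y": -0.78,"z": 0,"yaw": 0},
  {"x": 0.58,"y": -0.78,"z": 0,"yaw": 0},
  {"x": 0.58,"y": -0.78,"z": 0,"yaw": 0},
  {"x": 0.58,"y": -0.78,"z": 0,"yaw": 0},
])

```text
time_s: 42.53
tcp_pos: [0.5461, 0.0426, 0.2495]
eef_rot: [[0.841, 0.541, -0.002], [0.541, -0.841, 0.0], [-0.001, -0.001, -1.0]]
contact_force: [0.2, -0.4, 0.9]
gripper_width: 1.001
grasp_force: 0.0
```

send_rows([
  {"x": 0.58,"y": -0.78,"z": 0,"yaw": 0},
  {"x": 0.58,"y": -0.78,"z": 0,"yaw": 0},
  {"x": 0.58,"y": -0.78,"z": 0,"yaw": 0},
  {"x": 0.58,"y": -0.78,"z": 0,"yaw": 0},
  {"x": 0.58,"y": -0.78,"z": 0,"yaw": 0},
  {"x": 0.58,"y": -0.78,"z": 0,"yaw": 0},
  {"x": 0,"y": 0,"z": 0,"yaw": 0},
  {"x": 0,"y": 0,"z": 0,"yaw": 0},
  {"x": 0,"y": 0,"z": 0,"yaw": 0},
])

```text
time_s: 43.28
tcp_pos: [0.5582, 0.2151, 0.2498]
eef_rot: [[0.841, 0.541, -0.002], [0.541, -0.841, -0.001], [-0.002, -0.0, -1.0]]
contact_force: [-0.6, 0.1, -1.2]
gripper_width: 1.001
grasp_force: 0.0
```

```bash
python3 plan.py .564 .215 .157 32.7
```

```text
shares [0.17 0.11 3.09] phi 32.76 yaw 0.01 j [10. 14. 89. -0. 78. 67.]
```

send_rows([
  {"x": 0.17,"y": 0.11,"z": 0.5,"yaw": 0},
  {"x": 0,"y": 0,"z": 0.7,"yaw": 0},
  {"x": 0,"y": 0,"z": 0.7,"yaw": 0},
  {"x": 0,"y": 0,"z": 0.6,"yaw": 0},
  {"x": 0,"y": 0,"z": 0.4,"yaw": 0},
  {"x": 0,"y": 0,"z": 0.2,"yaw": 0},
  {"x": 0,"y": 0,"z": 0,"yaw": 0},
  {"x": 0,"y": 0,"z": 0,"yaw": 0},
])

```text
time_s: 43.95
tcp_pos: [0.5653, 0.2151, 0.1587]
eef_rot: [[0.842, 0.54, 0.0], [0.54, -0.842, 0.0], [0.0, 0.0, -1.0]]
contact_force: [-0.4, 0.5, 0.7]
gripper_width: 0.999
grasp_force: 0.0
```

send_rows([
  {"x": 0,"y": 0,"z": 0,"yaw": 0},
  {"x": 0,"y": 0,"z": 0,"yaw": 0},
  {"x": 0,"y": 0,"z": 0,"yaw": 0},
  {"x": 0,"y": 0,"z": 0,"yaw": 0},
  {"x": 0,"y": 0,"z": 0,"yaw": 0},
  {"x": 0,"y": 0,"z": 0,"yaw": 0},
  {"x": 0,"y": 0,"z": 0,"yaw": 0},
  {"x": 0,"y": 0,"z": 0,"yaw": 0},
], claw=1)

```text
time_s: 44.62
tcp_pos: [0.565, 0.2156, 0.1584]
eef_rot: [[0.841, 0.541, 0.0], [0.541, -0.841, 0.0], [0.0, 0.0, -1.0]]
contact_force: [0.2, 0.5, 1.0]
gripper_width: 0.537
grasp_force: 29.0
```

```bash
python3 plan.py .4827 -.2722 .243 32.7
```

```text
shares [-11.1   12.19  -2.82] phi 32.74 yaw 0.01 j [10. 20. 92.  0. 68. 67.]
```

send_rows([
  {"x": 0,"y": 0,"z": -0.3,"yaw": 0},
  {"x": 0,"y": 0,"z": -0.7,"yaw": 0},
  {"x": 0,"y": 0,"z": -0.8,"yaw": 0},
  {"x": 0,"y": 0,"z": -0.8,"yaw": 0},
  {"x": 0,"y": 0,"z": -0.4,"yaw": 0},
  {"x": -0.2,"y": 0.22,"z": 0,"yaw": 0},
  {"x": -0.4,"y": 0.44,"z": 0,"yaw": 0},
  {"x": -0.6,"y": 0.66,"z": 0,"yaw": 0},
  {"x": -0.7,"y": 0.77,"z": 0,"yaw": 0},
  {"x": -0.7,"y": 0.77,"z": 0,"yaw": 0},
])

```text
time_s: 45.45
tcp_pos: [0.5442, 0.0999, 0.2463]
eef_rot: [[0.841, 0.542, -0.003], [0.542, -0.841, -0.0], [-0.003, -0.001, -1.0]]
contact_force: [-0.2, -0.6, -2.5]
gripper_width: 0.536
grasp_force: 29.1
```

send_rows([
  {"x": -0.7,"y": 0.77,"z": 0,"yaw": 0},
  {"x": -0.7,"y": 0.77,"z": 0,"yaw": 0},
  {"x": -0.7,"y": 0.77,"z": 0,"yaw": 0},
  {"x": -0.7,"y": 0.77,"z": 0,"yaw": 0},
  {"x": -0.7,"y": 0.77,"z": 0,"yaw": 0},
  {"x": -0.7,"y": 0.77,"z": 0,"yaw": 0},
  {"x": -0.7,"y": 0.77,"z": 0,"yaw": 0},
  {"x": -0.7,"y": 0.77,"z": 0,"yaw": 0},
  {"x": -0.7,"y": 0.77,"z": 0,"yaw": 0},
  {"x": -0.7,"y": 0.77,"z": 0,"yaw": 0},
])

```text
time_s: 46.28
tcp_pos: [0.4922, -0.208, 0.2465]
eef_rot: [[0.841, 0.541, -0.002], [0.541, -0.841, 0.001], [-0.001, -0.002, -1.0]]
contact_force: [0.2, 0.3, -2.1]
gripper_width: 0.534
grasp_force: 29.1
```

send_rows([
  {"x": -0.6,"y": 0.66,"z": 0,"yaw": 0},
  {"x": -0.4,"y": 0.44,"z": 0,"yaw": 0},
  {"x": -0.2,"y": 0.22,"z": 0,"yaw": 0},
  {"x": 0,"y": 0,"z": 0,"yaw": 0},
  {"x": 0,"y": 0,"z": 0,"yaw": 0},
  {"x": 0,"y": 0,"z": 0,"yaw": 0},
])

```text
time_s: 46.78
tcp_pos: [0.4849, -0.2582, 0.2476]
eef_rot: [[0.841, 0.541, -0.001], [0.541, -0.841, 0.001], [-0.0, -0.001, -1.0]]
contact_force: [-0.3, 0.3, -2.1]
gripper_width: 0.538
grasp_force: 29.1
```

```bash
python3 plan.py .4827 -.2722 .1424 32.7
```

```text
shares [-0.32  0.36  3.51] phi 32.78 yaw 0.02 j [-40.   8.  96.   0.  76.  17.]
```

send_rows([
  {"x": -0.32,"y": 0.36,"z": 0.4,"yaw": 0},
  {"x": 0,"y": 0,"z": 0.7,"yaw": 0},
  {"x": 0,"y": 0,"z": 0.8,"yaw": 0},
  {"x": 0,"y": 0,"z": 0.7,"yaw": 0},
  {"x": 0,"y": 0,"z": 0.5,"yaw": 0},
  {"x": 0,"y": 0,"z": 0.2,"yaw": 0},
  {"x": 0,"y": 0,"z": 0.1,"yaw": 0},
  {"x": 0,"y": 0,"z": 0,"yaw": 0},
  {"x": 0,"y": 0,"z": 0,"yaw": 0},
])

```text
time_s: 47.53
tcp_pos: [0.4834, -0.274, 0.147]
eef_rot: [[0.841, 0.541, 0.001], [0.541, -0.841, -0.001], [0.0, 0.001, -1.0]]
contact_force: [-0.6, 0.3, -0.9]
gripper_width: 0.532
grasp_force: 29.3
```

send_rows([
  {"x": 0,"y": 0,"z": 0.05,"yaw": 0},
  {"x": 0,"y": 0,"z": 0,"yaw": 0},
  {"x": 0,"y": 0,"z": 0,"yaw": 0},
])

```text
time_s: 47.78
tcp_pos: [0.4832, -0.274, 0.1454]
eef_rot: [[0.841, 0.541, 0.001], [0.541, -0.841, -0.001], [0.0, 0.001, -1.0]]
contact_force: [0.1, 1.1, -2.4]
gripper_width: 0.534
grasp_force: 29.3
```

send_rows([
  {"x": 0,"y": 0,"z": 0.06,"yaw": 0},
  {"x": 0,"y": 0,"z": 0.05,"yaw": 0},
  {"x": 0,"y": 0,"z": 0,"yaw": 0},
  {"x": 0,"y": 0,"z": 0,"yaw": 0},
])

```text
time_s: 48.12
tcp_pos: [0.4827, -0.2737, 0.1413]
eef_rot: [[0.841, 0.541, -0.0], [0.541, -0.841, 0.0], [-0.0, -0.0, -1.0]]
contact_force: [-0.5, -0.6, -2.4]
gripper_width: 0.537
grasp_force: 29.3
```

send_rows([
  {"x": 0,"y": 0,"z": 0,"yaw": 0},
  {"x": 0,"y": 0,"z": 0,"yaw": 0},
  {"x": 0,"y": 0,"z": 0,"yaw": 0},
  {"x": 0,"y": 0,"z": 0,"yaw": 0},
  {"x": 0,"y": 0,"z": 0,"yaw": 0},
  {"x": 0,"y": 0,"z": 0,"yaw": 0},
], claw=0)

```text
time_s: 48.62
tcp_pos: [0.4829, -0.2738, 0.1415]
eef_rot: [[0.841, 0.541, 0.0], [0.541, -0.841, -0.0], [0.0, 0.0, -1.0]]
contact_force: [-0.9, 0.4, 0.0]
gripper_width: 0.966
grasp_force: 0.0
```

send_rows([
  {"x": 0,"y": 0,"z": -0.4,"yaw": 0},
  {"x": 0,"y": 0,"z": -0.9,"yaw": 0},
  {"x": 0,"y": 0,"z": -0.9,"yaw": 0},
  {"x": 0,"y": 0,"z": -0.9,"yaw": 0},
  {"x": 0,"y": 0,"z": -0.4,"yaw": 0},
])

```text
time_s: 49.03
tcp_pos: [0.4842, -0.2748, 0.2513]
eef_rot: [[0.841, 0.541, 0.005], [0.541, -0.841, -0.004], [0.002, 0.006, -1.0]]
contact_force: [0.9, 0.2, 0.8]
gripper_width: 1.001
grasp_force: 0.0
```

```bash
python3 plan.py .6157 .2889 .24 32.7
```

```text
shares [ 13.85 -13.44   0.32] phi 32.74 yaw 0.01 j [-42.   8.  95.   0.  76.  15.]
```

send_rows([
  {"x": 0.77,"y": -0.75,"z": 0,"yaw": 0},
  {"x": 0.77,"y": -0.75,"z": 0,"yaw": 0},
  {"x": 0.77,"y": -0.75,"z": 0,"yaw": 0},
  {"x": 0.77,"y": -0.75,"z": 0,"yaw": 0},
  {"x": 0.77,"y": -0.75,"z": 0,"yaw": 0},
  {"x": 0.77,"y": -0.75,"z": 0,"yaw": 0},
  {"x": 0.77,"y": -0.75,"z": 0,"yaw": 0},
  {"x": 0.77,"y": -0.75,"z": 0,"yaw": 0},
  {"x": 0.77,"y": -0.75,"z": 0,"yaw": 0},
  {"x": 0.77,"y": -0.75,"z": 0,"yaw": 0},
])

```text
time_s: 49.87
tcp_pos: [0.5555, 0.0421, 0.2465]
eef_rot: [[0.841, 0.541, -0.0], [0.541, -0.841, -0.0], [-0.0, -0.0, -1.0]]
contact_force: [0.8, -0.4, -0.6]
gripper_width: 1.0
grasp_force: 0.0
```

send_rows([
  {"x": 0.77,"y": -0.75,"z": 0,"yaw": 0},
  {"x": 0.77,"y": -0.75,"z": 0,"yaw": 0},
  {"x": 0.77,"y": -0.75,"z": 0,"yaw": 0},
  {"x": 0.77,"y": -0.75,"z": 0,"yaw": 0},
  {"x": 0.77,"y": -0.75,"z": 0,"yaw": 0},
  {"x": 0.77,"y": -0.75,"z": 0,"yaw": 0},
  {"x": 0.77,"y": -0.75,"z": 0,"yaw": 0},
  {"x": 0.77,"y": -0.75,"z": 0,"yaw": 0},
  {"x": 0,"y": 0,"z": 0,"yaw": 0},
  {"x": 0,"y": 0,"z": 0,"yaw": 0},
])

```text
time_s: 50.7
tcp_pos: [0.6131, 0.2933, 0.2457]
eef_rot: [[0.84, 0.543, -0.001], [0.543, -0.84, -0.0], [-0.001, -0.0, -1.0]]
contact_force: [0.4, -0.2, -0.5]
gripper_width: 1.001
grasp_force: 0.0
```

```bash
python3 plan.py .6157 .2889 .112 32.7
python3 - <<'E'
from h import *
s=r.read_state();p,d=r.read_camera("wrist")
c=r.get_calibration("wrist");K,T=c["camera_matrix"],c["tool_from_camera"]
v,u=np.mgrid[:480,:640];P=np.stack([(u-K[0,2])/K[0,0]*d,(v-K[1,2])/K[1,1]*d,d],-1)
W=(P@T[:3,:3].T+T[:3,3])@s["eef_rot"].T+s["tcp_pos"]
Q=W[(abs(W[...,2]-.121)<.006)&(v<330)&(W[...,0]>.55)];ce,ra=cv2.minEnclosingCircle((Q[:,:2]*1000).astype(np.float32));print("jar cap",len(Q),Q.mean(0).round(4),ce,ra)
E
```

```text
shares [-0.    0.17  4.46] phi 32.9 yaw 0.05 j [16. 24. 76. -0. 80. 73.]
jar cap 2335 [0.6144 0.2895 0.1224] (613.3287353515625, 289.1910400390625) 20.530752182006836
```

send_rows([
  {"x": 0,"y": 0.13,"z": 0.6,"yaw": 0},
  {"x": 0,"y": 0,"z": 0.8,"yaw": 0},
  {"x": 0,"y": 0,"z": 0.8,"yaw": 0},
  {"x": 0,"y": 0,"z": 0.8,"yaw": 0},
  {"x": 0,"y": 0,"z": 0.7,"yaw": 0},
  {"x": 0,"y": 0,"z": 0.5,"yaw": 0},
  {"x": 0,"y": 0,"z": 0.25,"yaw": 0},
  {"x": 0,"y": 0,"z": 0,"yaw": 0},
  {"x": 0,"y": 0,"z": 0,"yaw": 0},
])

```text
time_s: 51.5
tcp_pos: [0.6162, 0.2881, 0.1136]
eef_rot: [[0.842, 0.54, 0.0], [0.54, -0.842, 0.0], [0.0, 0.0, -1.0]]
contact_force: [-0.6, -0.5, -0.1]
gripper_width: 0.999
grasp_force: 0.0
```

send_rows([
  {"x": 0,"y": 0,"z": 0,"yaw": 0},
  {"x": 0,"y": 0,"z": 0,"yaw": 0},
  {"x": 0,"y": 0,"z": 0,"yaw": 0},
  {"x": 0,"y": 0,"z": 0,"yaw": 0},
  {"x": 0,"y": 0,"z": 0,"yaw": 0},
  {"x": 0,"y": 0,"z": 0,"yaw": 0},
  {"x": 0,"y": 0,"z": 0,"yaw": 0},
  {"x": 0,"y": 0,"z": 0,"yaw": 0},
  {"x": 0,"y": 0,"z": 0,"yaw": 0},
], claw=1)

```text
time_s: 52.25
tcp_pos: [0.6157, 0.2887, 0.1129]
eef_rot: [[0.841, 0.541, -0.0], [0.541, -0.841, 0.0], [0.0, -0.0, -1.0]]
contact_force: [-0.2, 1.1, 0.7]
gripper_width: 0.455
grasp_force: 30.0
```

```bash
python3 plan.py .5675 -.2185 .24 32.7
```

```text
shares [-10.49  13.35  -4.24] phi 32.74 yaw 0.01 j [15. 32. 81.  0. 67. 72.]
```

send_rows([
  {"x": 0,"y": 0,"z": -0.4,"yaw": 0},
  {"x": 0,"y": 0,"z": -0.8,"yaw": 0},
  {"x": 0,"y": 0,"z": -0.9,"yaw": 0},
  {"x": 0,"y": 0,"z": -0.9,"yaw": 0},
  {"x": 0,"y": 0,"z": -0.8,"yaw": 0},
  {"x": -0.15,"y": 0.2,"z": -0.4,"yaw": 0},
  {"x": -0.35,"y": 0.45,"z": 0,"yaw": 0},
  {"x": -0.5,"y": 0.65,"z": 0,"yaw": 0},
  {"x": -0.6,"y": 0.77,"z": 0,"yaw": 0},
  {"x": -0.6,"y": 0.77,"z": 0,"yaw": 0},
])

```text
time_s: 53.08
tcp_pos: [0.6047, 0.1789, 0.2367]
eef_rot: [[0.841, 0.541, -0.003], [0.541, -0.841, -0.001], [-0.003, -0.001, -1.0]]
contact_force: [0.2, -1.0, -1.3]
gripper_width: 0.452
grasp_force: 30.0
```

send_rows([
  {"x": -0.6,"y": 0.77,"z": 0,"yaw": 0},
  {"x": -0.6,"y": 0.77,"z": 0,"yaw": 0},
  {"x": -0.6,"y": 0.77,"z": 0,"yaw": 0},
  {"x": -0.6,"y": 0.77,"z": 0,"yaw": 0},
  {"x": -0.6,"y": 0.77,"z": 0,"yaw": 0},
  {"x": -0.6,"y": 0.77,"z": 0,"yaw": 0},
  {"x": -0.6,"y": 0.77,"z": 0,"yaw": 0},
  {"x": -0.6,"y": 0.77,"z": 0,"yaw": 0},
  {"x": -0.6,"y": 0.77,"z": 0,"yaw": 0},
  {"x": -0.6,"y": 0.77,"z": 0,"yaw": 0},
])

```text
time_s: 53.92
tcp_pos: [0.5775, -0.1127, 0.2368]
eef_rot: [[0.842, 0.54, -0.003], [0.54, -0.842, 0.001], [-0.002, -0.003, -1.0]]
contact_force: [-0.2, 0.4, -1.1]
gripper_width: 0.455
grasp_force: 30.0
```

send_rows([
  {"x": -0.6,"y": 0.77,"z": 0,"yaw": 0},
  {"x": -0.6,"y": 0.77,"z": 0,"yaw": 0},
  {"x": -0.5,"y": 0.65,"z": 0,"yaw": 0},
  {"x": -0.3,"y": 0.4,"z": 0,"yaw": 0},
  {"x": 0,"y": 0,"z": 0,"yaw": 0},
  {"x": 0,"y": 0,"z": 0,"yaw": 0},
])

```text
time_s: 54.42
tcp_pos: [0.5702, -0.2088, 0.2376]
eef_rot: [[0.842, 0.539, -0.002], [0.539, -0.842, 0.002], [-0.001, -0.002, -1.0]]
contact_force: [-0.3, 0.3, -0.7]
gripper_width: 0.455
grasp_force: 30.0
```

```bash
python3 plan.py .5675 -.2185 .097 32.7
```

```text
shares [-0.25  0.24  4.69] phi 32.61 yaw -0.02 j [-31.  15.  88.   0.  77.  26.]
```

send_rows([
  {"x": -0.25,"y": 0.22,"z": 0.5,"yaw": 0},
  {"x": 0,"y": 0,"z": 0.8,"yaw": 0},
  {"x": 0,"y": 0,"z": 0.9,"yaw": 0},
  {"x": 0,"y": 0,"z": 0.9,"yaw": 0},
  {"x": 0,"y": 0,"z": 0.7,"yaw": 0},
  {"x": 0,"y": 0,"z": 0.5,"yaw": 0},
  {"x": 0,"y": 0,"z": 0.2,"yaw": 0},
  {"x": 0,"y": 0,"z": 0.1,"yaw": 0},
  {"x": 0,"y": 0,"z": 0,"yaw": 0},
  {"x": 0,"y": 0,"z": 0,"yaw": 0},
])

```text
time_s: 55.25
tcp_pos: [0.5693, -0.2177, 0.102]
eef_rot: [[0.841, 0.541, 0.001], [0.541, -0.841, -0.001], [0.001, 0.001, -1.0]]
contact_force: [1.1, 0.2, -1.0]
gripper_width: 0.456
grasp_force: 30.0
```

send_rows([
  {"x": 0,"y": 0,"z": 0.04,"yaw": 0},
  {"x": 0,"y": 0,"z": 0.04,"yaw": 0},
  {"x": 0,"y": 0,"z": 0,"yaw": 0},
  {"x": 0,"y": 0,"z": 0,"yaw": 0},
])

```text
time_s: 55.58
tcp_pos: [0.5688, -0.218, 0.0989]
eef_rot: [[0.841, 0.541, 0.001], [0.541, -0.841, -0.0], [0.0, 0.001, -1.0]]
contact_force: [0.9, 0.8, -0.5]
gripper_width: 0.456
grasp_force: 30.0
```

send_rows([
  {"x": 0,"y": 0,"z": 0.06,"yaw": 0},
  {"x": 0,"y": 0,"z": 0,"yaw": 0},
  {"x": 0,"y": 0,"z": 0,"yaw": 0},
])

```text
time_s: 55.83
tcp_pos: [0.5685, -0.2179, 0.0965]
eef_rot: [[0.841, 0.541, -0.0], [0.541, -0.841, 0.0], [-0.0, -0.0, -1.0]]
contact_force: [0.3, -0.0, -1.4]
gripper_width: 0.458
grasp_force: 30.0
```

send_rows([
  {"x": 0,"y": 0,"z": 0,"yaw": 0},
  {"x": 0,"y": 0,"z": 0,"yaw": 0},
  {"x": 0,"y": 0,"z": 0,"yaw": 0},
  {"x": 0,"y": 0,"z": 0,"yaw": 0},
  {"x": 0,"y": 0,"z": 0,"yaw": 0},
  {"x": 0,"y": 0,"z": 0,"yaw": 0},
], claw=0)

```text
time_s: 56.33
tcp_pos: [0.5687, -0.2179, 0.0968]
eef_rot: [[0.841, 0.541, 0.0], [0.541, -0.841, -0.0], [0.0, 0.0, -1.0]]
contact_force: [0.7, -0.0, -0.8]
gripper_width: 0.882
grasp_force: 0.0
```

send_rows([
  {"x": 0,"y": 0,"z": -0.4,"yaw": 0},
  {"x": 0,"y": 0,"z": -0.9,"yaw": 0},
  {"x": 0,"y": 0,"z": -0.9,"yaw": 0},
  {"x": 0,"y": 0,"z": -0.9,"yaw": 0},
  {"x": 0,"y": 0,"z": -0.9,"yaw": 0},
  {"x": 0,"y": 0,"z": -0.9,"yaw": 0},
])

```text
time_s: 56.83
tcp_pos: [0.5685, -0.2178, 0.2462]
eef_rot: [[0.841, 0.541, 0.001], [0.541, -0.841, -0.0], [0.0, 0.001, -1.0]]
contact_force: [0.5, -0.0, -0.4]
gripper_width: 1.0
grasp_force: 0.0
```

send_rows([
  {"x": 0,"y": -1,"z": 0,"yaw": 0},
  {"x": 0,"y": -1,"z": 0,"yaw": 0},
  {"x": 0,"y": -1,"z": 0,"yaw": 0},
  {"x": 0,"y": -1,"z": 0,"yaw": 0},
  {"x": 0,"y": -1,"z": 0,"yaw": 0},
  {"x": 0,"y": -1,"z": 0,"yaw": 0},
  {"x": 0,"y": -1,"z": 0,"yaw": 0},
  {"x": 0,"y": -1,"z": 0,"yaw": 0},
  {"x": 0,"y": -1,"z": 0,"yaw": 0},
  {"x": 0,"y": 0,"z": 0,"yaw": 0},
])

```text
time_s: 57.67
tcp_pos: [0.4201, 0.0126, 0.2443]
eef_rot: [[0.84, 0.543, -0.0], [0.543, -0.84, 0.001], [0.0, -0.001, -1.0]]
contact_force: [0.0, -0.8, -0.4]
gripper_width: 0.998
grasp_force: 0.0
```

Run:
```python
from h import *
p,d=r.read_camera("top");C=cloud("top",d);cv2.imwrite("pics/t9.png",cv2.resize(p[140:345,230:520],None,fx=2.75,fy=2.75)[:,:,::-1])
C0=cloud("top",np.load("top0.npz")["d"])
for n,b,lo,hi in [("mill",(370,250,435,300),.125,.165),("jar",(360,220,400,258),.08,.115)]:
    for CC in(C0,C):
        x0,y0,x1,y1=b;Q=CC[y0:y1,x0:x1].reshape(-1,3);Q=Q[(Q[:,2]>lo)&(Q[:,2]<hi)];print(n,len(Q),Q.mean(0).round(4))
print(r.read_state()["contact_force"])
```

```text
mill 452 [ 0.4825 -0.27    0.1513]
mill 447 [ 0.4823 -0.2717  0.1515]
jar 303 [ 0.565  -0.2173  0.104 ]
jar 306 [ 0.5658 -0.2161  0.1038]
[ 0.97403845 -0.28955126  0.26333107]
```

View pics/t9.png

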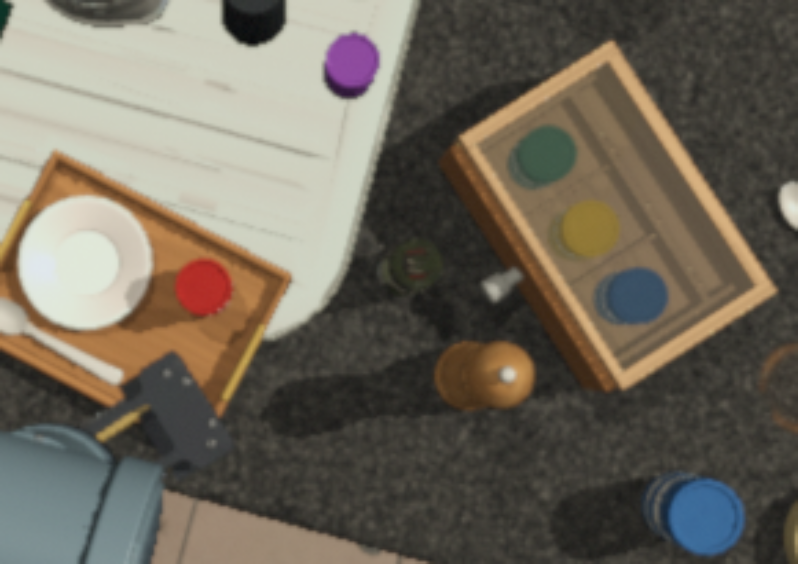

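The mill (487,375) and jar (413,265) are back within 2 mm. Blue is in its bay (635,296), red is on the tray (204,287) and the drawer is shut.

```bash
python3 -c "
from station import r
print(r.job_done())"
```

```text
the job is handed in; nothing more can be done
None
```

I handed the job in at about 58 s, and no verdict came back. In the last picture the red tin stands on the tray, the blue tin is in the bay the red one left, the drawer is shut, and the mill and jar stand within 2 mm of where they started.

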